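# Load the sample jar into the analyser and shut the light shutter

### The arm

A 7-joint arm with a two-finger parallel gripper is mounted at the origin on a cart in front of the work surface, level with it; the furniture and walls round the work are solid. World frame = base frame: x ahead of the robot, y to its left, z up, the work surface at z = 0. Lengths are in m, angles in rad, forces in N, time in s.
With the tool pointing down it reaches from about 0.4 to 0.875 m from the base axis. Payload 4.4 kg.
Tool frame: the origin (TCP) lies at the very end of the fingers, on their centre line; the grasp point (between the pads) lies 19 mm behind it; z points along the fingers, y is the direction in which the jaws open and shut (so a half turn about z gives the same grasp; the last joint's range is limited). The gripper opens to 85 mm and grips with 20 to 120 N. Pads are 22 mm wide; open, the fingers measure 114 mm over their backs; the gripper's body (76 mm by 85 mm) begins 54 mm behind the grasp point. The pads swing forward as they close: fully open they stand 13 mm farther back than shut.
Start: joints at [1.104, 0.628, 0.038, 1.517, -0.027, 0.996, -0.02], TCP at [0.254, -0.598, 0.231] pointing down, gripper open.
Joint ranges: [-3.06, 3.06], [-0.37, 2.12], [-1.25, 1.32], [0.18, 2.47], [-1.1, 4.24], [0.23, 1.98], [-2.94, 2.94]. Speed limits (rad/s): [2.57, 2.57, 3.14, 3.14, 3.14, 3.14, 3.14].

### API

Orientations are given as a unit quaternion [x, y, z, w].
In Python, from workcell import monitor, cams, env gives the robot as it stands.
- The arm moves only by the tool carry_out, never from a script. Its argument "deltas" is one flat list of numbers, 7 for each row, row after row: the shift along the world's x, y, z in m, then the turn, a rotation vector about the world's x, y, z in degrees, then the finger opening in m, from 0 to 0.0854. In form: [x, y, z, ax, ay, az, fingers, x, y, z, ax, ay, az, fingers, ...]. A call has 1 to 5 rows; each row shifts and turns the commanded pose from where the row before left it; what a row does not reach is not made up. A row lasts 1/12 s, in which the tool goes at most 41.7 mm and 7.16 degrees, less where a joint would pass 70% of its speed; a pose out of reach is approached as far as the arm can. A call is refused whole if a number of a shift passes 0.0417 or a number of a turn 7.16, either way. A call with a gripper value outside its range is refused whole. The fingers move at their own pace and stop on an object; the grip force is fixed at half the most. Time passes only in rows, so rows that do not move let the fingers close. It gives the time, the measured TCP pose, the force and the opening at its end, in the units of the state.
- monitor.sense(): the state, without advancing time (a new reading comes with each control period).
- cams.grab_frame(name): name is "scene" or "top" or "wrist"; returns (picture, depth): 420x560x3 uint8, red, green, blue; 420x560 float32, m along the optical axis (not along the pixel's ray), 0 where there is no reading.
- cams.camera_info(name): a dict with "K" (3x3 intrinsics, pixels), "rvec" (rotation vector, rad) and "tvec" (3), from world to camera coordinates, as OpenCV has them; the wrist camera has in their place "T_tool_cam" (4x4, takes a point from camera to tool coordinates, whose origin is the TCP and whose axes are the flange's). Camera axes: x right, y down, z forward; pixel columns grow to the right and rows downward; lengths in m; the calibration is good to about 2 mm. A picture is of the moment at which its call begins: read the wrist's pose just before it. camera_info takes no time and is no camera call.
- env.job_done(): hands the job in, once; it reports no verdict.
The state is a dict: "clock": time; "qpos": joint angles; "dq": joint speeds; "joint_torque": joint torques, N m; "eef_pos": TCP position; "tool_rot": TCP orientation; "force": force on the tool from outside, world axes, zero at the start; "ft_torque": the same for the moment, N m; "opening": finger opening in m.
Only numpy, scipy, OpenCV 4.12 (cv2) and the standard library are available. Lean on these libraries where they do the work, as an engineer would, in place of code of your own. Each camera call takes 0.05 s, during which the arm holds its last target.

### The job

The white-capped sample jar is next to be measured: stand it inside the analyser's open bay, in the middle of the white ring printed on the bay floor, keeping it upright on the way and letting go of it. Then push the bay's shutter all the way down by its black ledge so that no light gets in. Leave the smaller black-capped jar where it stands.

Things in the scene. Friction and masses are not known exactly. Their poses are not given: they have to be found in the camera images.
- jar_centre (a point): centre of the sample jar to be measured, half-way up (41 mm above its underside): clear round jar, brown contents, white ribbed cap; 48 mm diameter, 82 mm tall (straight body to 66 mm, cap 44 mm wide), about 0.12 kg; loose, upright on the worktop in front of the computer; z up along the jar. It changes places with the black-capped jar from run to run.
- spare_centre (a point): centre of the other jar, half-way up (32 mm above its underside): 42 mm diameter, 64 mm tall, black cap; loose, upright on the worktop; it stays where it is.
- analyser: bench-top analyser at the left, fixed: white and grey cabinet 321 wide, 175 deep, 462 mm tall, turned towards the robot. Origin on the worktop under the middle of the bay's mouth, in the front plane; x points straight into the bay, y to the operator's left, z up. Bay open only at the front: y -100 to +100 mm, 130 mm deep, flat floor at z = 24 mm; control column left of it (y 100 to 205 mm).
- mouth_top (a point): middle of the bay mouth's upper edge: front lower edge of the heavy head that roofs the bay, in the front plane, 235 mm above the worktop. The head's front goes straight up from here, so one must reach in at a slant from the front. Guides for the shutter stand 13 mm proud of the front on both sides of the mouth (inner faces at y = -103 and +103 mm). Axes as analyser.
- ring_centre (a point): centre of the white ring printed on the black pad of the bay floor, 36 mm behind the front plane, midway across the bay, at floor height (24 mm above the worktop); nothing stands up from the floor. Ring 64 mm inside, 70 mm outside diameter. Axes as analyser.
- shutter (a joint): the bay's shutter, a grey panel 204 wide, 214 high, 6 mm thick that runs up and down in front of the mouth and head (face 9 mm before the front plane): 0 = fully up (open, lower edge 238 mm above the worktop), 0.208 m = fully down on its stop (closed). Counterbalanced: it stays where it is left; moving it takes about 3 N.
- ledge_top (a point): middle of the top face of the shutter's black finger ledge: a bar 120 mm wide (y), 12 mm thick, standing 32 mm out from the panel; this point is 17 mm out from the panel's face. 300 mm above the worktop with the shutter fully up, 92 mm when down; moves with it. The flat panel rises 152 mm above it. Push it down from above at a slant. Axes as analyser.
Mind the look-alikes: they are no part of the job. Leave any orange or yellow look-alike of the part that bears jar_centre alone.

How it is judged:
On the way, in this order (a step that is already met when the one before it is completed fails the run):
1. the sample jar stands released and upright in the ring on the bay floor (horizontal distance between jar_centre and ring_centre below 0.01 m and angle between jar_centre's own z axis and vertical below 0.1 rad and z of jar_centre in the frame of analyser between 0.058 and 0.071 m and contact force between the fingers and sample_jar below 0.1 N), for 0.2 s.
2. the shutter is fully down (value of joint shutter above 0.2 m), for 0.2 s.
At the end, for the whole second after the job is handed in: The white-capped jar stands at rest, upright (within 0.1 rad) and released on the bay floor, its axis within 10 mm of the ring's centre, and the shutter is down to within 8 mm of its stop (all of step 1 and value of joint shutter above 0.2 m and linear speed of sample_jar below 0.02 m/s); the robot touches nothing.
It fails at once if the sample jar is tipped more than 0.6 rad (34 degrees) (angle between jar_centre's own z axis and vertical above 0.6 rad).
It fails at once if the black-capped jar is moved more than 20 mm (distance of spare_centre from where it was at the start of the episode above 0.02 m).
It also fails if it takes over 64 s, if anything falls off the work surface, if the arm or the gripper's body presses on something with over 40 N, if the wrist force passes 120 N, or if a joint passes its speed limit or range.

## Working session

There is one attempt and no reset: what is moved stays moved. The work goes in short steps, Python scripts to look and compute and a tool call to move; the robot and the scene stay as the last step left them, time stands still between calls to the robot, and variables do not carry over. Pictures are saved under pics/ and viewed, and the job is handed in when it is done.

Besides the shell and the picture viewer there is one more tool, called after ">>>" as name(argument=value, ...), one argument or row to a line, values as JSON. carry_out: Moves the arm, as the interface text tells. Its arguments: {"type":"object","properties":{"deltas":{"type":"array"}},"required":["deltas"]}

```bash
mkdir -p pics; ls; python3 - <<'E'
from workcell import monitor,cams,env
import cv2,numpy as np
print(monitor.sense())
for n in ["scene","top","wrist"]:
    p,d=cams.grab_frame(n); cv2.imwrite(f"pics/{n}0.png",p[:,:,::-1]); np.save(f"pics/{n}0d.npy",d)
    print(n,cams.camera_info(n))
E
```

```text
pics
{'clock': 0.0, 'qpos': array([ 1.10419163,  0.62934961,  0.03841549,  1.51837536, -0.02701821,
        0.99628042, -0.0200094 ]), 'dq': array([-1.36407309e-03, -9.11984892e-05,  5.52897459e-05, -2.58996176e-04,
        5.85948865e-04, -9.36474186e-05,  2.16630794e-04]), 'joint_torque': array([ 2.10761386e-04, -5.63398433e+01,  1.22640945e+00, -1.93445438e+01,
        1.10722653e-02,  1.02954419e-02, -1.09076844e-06]), 'eef_pos': array([ 0.25340587, -0.59789179,  0.23038398]), 'tool_rot': array([ 9.79985933e-01,  1.99064494e-01, -1.86000126e-04, -9.29520709e-04]), 'force': array([-0.20873938, -0.10022697, -0.58111176]), 'ft_torque': array([-0.0185136 , -0.03382898,  0.0499506 ]), 'opening': 0.08589740849113708}
scene {'K': array([[507.08262465,   0.        , 277.2039594 ],
       [  0.        , 507.08262465, 205.07879282],
       [  0.        ,   0.        ,   1.        ]]), 'rvec': array([ 1.18814739, -2.3348271 ,  0.96846847]), 'tvec': array([0.29988291, 0.4219207 , 1.25332667])}
top {'K': array([[410.74424382,   0.        , 283.69306813],
       [  0.        , 410.74424382, 205.78878026],
       [  0.        ,   0.        ,   1.        ]]), 'rvec': array([ 2.54283425, -1.46364557,  0.18149148]), 'tvec': array([-0.22577769,  0.4956284 ,  1.09674528])}
wrist {'K': array([[298.00341016,   0.        , 279.89414078],
       [  0.        , 298.00341016, 208.62341941],
       [  0.        ,   0.        ,   1.        ]]), 'T_tool_cam': array([[ 1.09741402e-03, -9.46720933e-01, -3.22053211e-01,
         8.24239248e-02],
       [ 9.99998920e-01,  1.35382316e-03, -5.72203249e-04,
         1.45127299e-04],
       [ 9.77719890e-04, -3.22052235e-01,  9.46721396e-01,
        -1.41669212e-01],
       [ 0.00000000e+00,  0.00000000e+00,  0.00000000e+00,
         1.00000000e+00]])}
```

View pics/scene0.png

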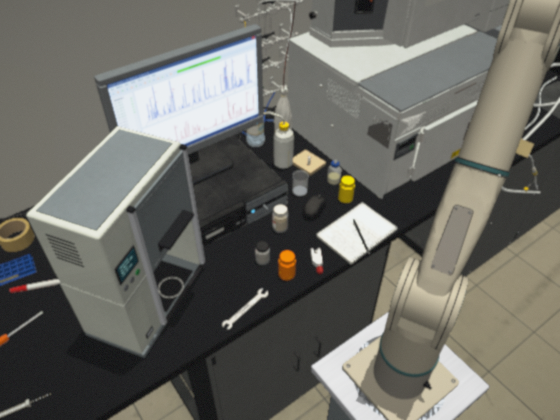

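View pics/top0.png

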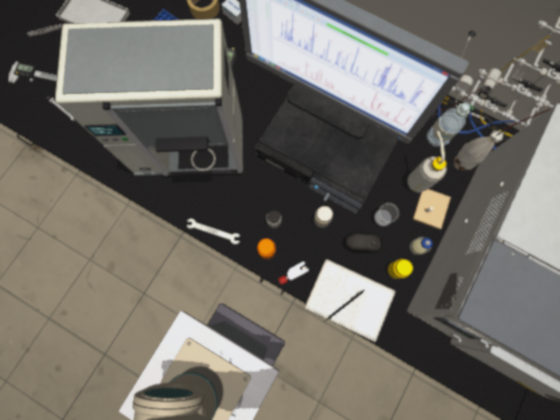

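View pics/wrist0.png

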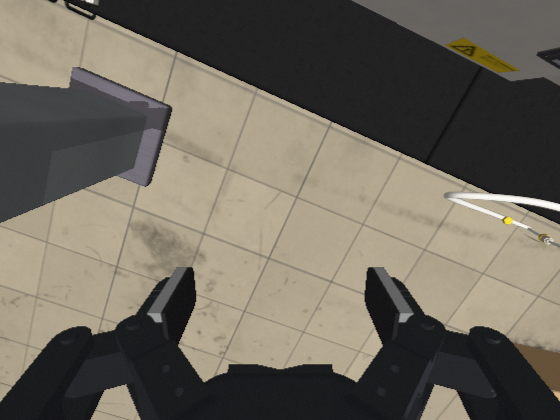

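Scene image candidates: the white-capped brown jar is at (280,217), the black-capped jar at (262,252), the orange look-alike at (287,264) and the yellow one at (347,188). There is also a blue-capped bottle at (334,172), a clear beaker at (300,183) and a wash bottle at (284,145). I choose (280,217) and will check it in a crop. The ring is at scene (171,287) and the black ledge at about (177,230).

```bash
cat > h.py <<'E'
from workcell import monitor,cams,env
import cv2,numpy as np
from scipy.spatial.transform import Rotation as R
def world(name,d,st=None):
    ci=cams.camera_info(name);K=ci['K']
    v,u=np.mgrid[0:d.shape[0],0:d.shape[1]]
    P=np.stack([(u-K[0,2])/K[0,0]*d,(v-K[1,2])/K[1,1]*d,d],-1)
    if name=='wrist':
        T=ci['T_tool_cam'];P=P@T[:3,:3].T+T[:3,3]
        return P@R.from_quat(st['tool_rot']).as_matrix().T+st['eef_pos']
    r=cv2.Rodrigues(ci['rvec'])[0]
    return (P-ci['tvec'])@r
def proj(name,X,st=None):
    ci=cams.camera_info(name);X=np.atleast_2d(np.asarray(X,float))
    if name=='wrist':
        T=ci['T_tool_cam'];Y=(X-st['eef_pos'])@R.from_quat(st['tool_rot']).as_matrix()
        C=(Y-T[:3,3])@T[:3,:3]
        p=C@ci['K'].T;return p[:,:2]/p[:,2:]
    return cv2.projectPoints(X,ci['rvec'],ci['tvec'],ci['K'],None)[0][:,0]
E
python3 - <<'E'
from h import *
a=cv2.imread('pics/scene0.png');b=cv2.imread('pics/top0.png')
c1=cv2.resize(a[190:310,110:330],None,fx=3.5,fy=3.5,interpolation=2)[:420]
cv2.imwrite('pics/c1.png',c1)
c2=cv2.resize(b[90:270,40:360],None,fx=2.5,fy=2.5,interpolation=2);cv2.imwrite('pics/c2.png',c2)
W=world('top',np.load('pics/top0d.npy'));S=world('scene',np.load('pics/scene0d.npy'))
for n,u,v in [('ring',203,160),('cap',323,215),('bcap',274,218),('orange',266,248),('ledge',183,144),('headfrontL',110,103),('topR',218,96),('topL',62,98),('ltop',150,60)]: print('top',n,W[v,u].round(4))
for n,u,v in [('ring',171,287),('cap',280,212),('bcap',262,246),('ledge',177,230),('panel',160,190),('panel2',170,200)]: print('scene',n,S[v,u].round(4))
# caps via height
for nm,u,v in [('w',323,215),('b',274,218)]:
    z=W[v,u,2]; sub=W[v-15:v+15,u-15:u+15]; m=abs(sub[...,2]-z)<0.004
    q=sub[m]; print(nm,m.sum(),(q.min(0)+q.max(0))/2,q.mean(0),np.ptp(q,0))
E
```

```text
top ring [0.5499 0.336  0.0245]
top cap [ 0.5692 -0.0552  0.0811]
top bcap [0.4971 0.0589 0.0648]
top orange [0.4123 0.0337 0.0811]
top ledge [0.502  0.3002 0.296 ]
top headfrontL [0.4679 0.4062 0.4477]
top topR [0.5823 0.2268 0.4602]
top topL [0.4269 0.4824 0.4621]
top ltop [0.5782 0.3802 0.4669]
scene ring [0.5514 0.3349 0.0256]
scene cap [ 0.5677 -0.0531  0.0768]
scene bcap [0.4994 0.0618 0.0617]
scene ledge [0.494  0.3051 0.2931]
scene panel [0.5103 0.3189 0.4185]
scene panel2 [0.5238 0.2963 0.364 ]
w 159 [ 0.57452014 -0.05485797  0.08176224] [ 0.57509694 -0.05523321  0.08230347] [0.04147758 0.04142224 0.00670102]
b 116 [0.50081049 0.06378031 0.06487845] [0.50059923 0.06399041 0.06447084] [0.03544015 0.03374047 0.00756133]
```

View pics/c1.png

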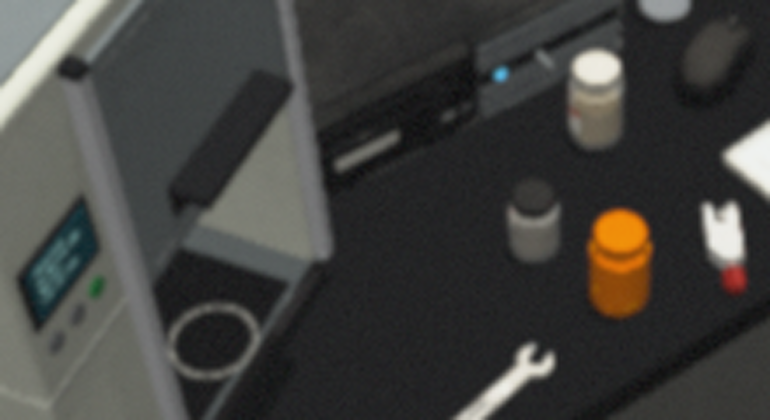

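View pics/c2.png

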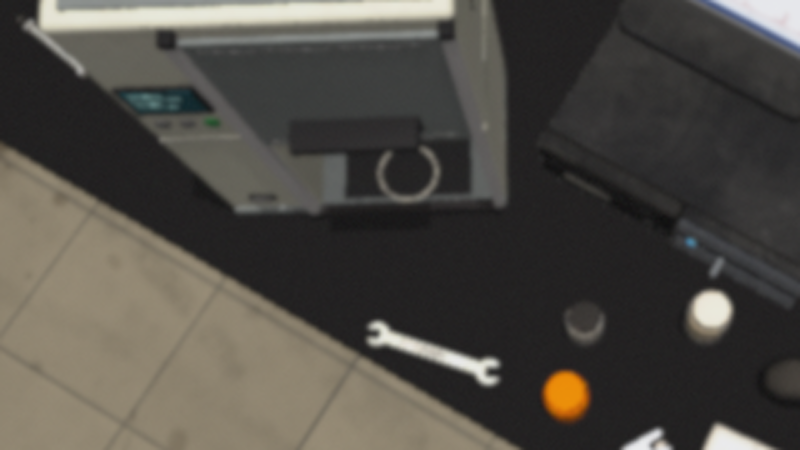

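The crop confirms the target: white-capped jar with beige-brown contents at scene (280,217), with the black-capped jar to its left. The ring and ledge are also clear. Next I fit the analyser's yaw and the ring centre.

```bash
python3 - <<'E'
from h import *
from scipy.optimize import least_squares
for n,box,cen in [('top',(140,180,185,225),None),('scene',(270,305,150,192),None)]:
    im=cv2.imread(f'pics/{n}0.png').astype(int);
    ci=cams.camera_info(n);r=cv2.Rodrigues(ci['rvec'])[0];C=-r.T@ci['tvec'];Ki=np.linalg.inv(ci['K'])
    g=im.min(2); y0,y1,x0,x1=box
    pts=[]
    for v in range(y0,y1):
        for u in range(x0,x1):
            if g[v,u]>75:
                ray=r.T@Ki@[u,v,1]; X=C+ray*(0.024-C[2])/ray[2]; pts.append([X[0],X[1],g[v,u]])
    pts=np.array(pts)
    c=np.array([.55,.328])if 0 else np.median(pts[:,:2],0)
    for k in range(6):
        m=abs(np.hypot(*(pts[:,:2]-c).T)-.0335)<.012-0.001*k
        f=least_squares(lambda p:np.hypot(pts[m,0]-p[0],pts[m,1]-p[1])-.0335,c,loss='soft_l1',f_scale=.002);c=f.x
    print(n,len(pts),m.sum(),c, np.abs(f.fun).mean())
# panel normal
for n,boxes in [('top',(108,135,130,200)),('scene',(165,210,150,175))]:
    W=world(n,np.load(f'pics/{n}0d.npy'));y0,y1,x0,x1=boxes
    P=W[y0:y1,x0:x1].reshape(-1,3)
    P=P[(P[:,2]>.31)&(P[:,2]<.445)]
    for k in range(5):
        c=P.mean(0);nv=np.linalg.svd(P-c,full_matrices=False)[2][2];e=(P-c)@nv;P=P[abs(e)<max(2*e.std(),.002)]
    nv*=np.sign(nv[0])
    print(n,len(P),c,nv,np.degrees(np.arctan2(nv[1],nv[0])),e.std())
# white jar column from scene
S=world('scene',np.load('pics/scene0d.npy'));P=S[205:235,268:292].reshape(-1,3)
for lo,hi,rr in [(.012,.06,.024)]:
    Q=P[(P[:,2]>lo)&(P[:,2]<hi)&(np.hypot(P[:,0]-.574,P[:,1]+.055)<.04)]
    f=least_squares(lambda p:np.hypot(Q[:,0]-p[0],Q[:,1]-p[1])-rr,[.574,-.055],loss='soft_l1',f_scale=.002);print('jar',len(Q),f.x,np.abs(f.fun).mean())
print(proj('top',[[.5745,-.055,.082],[.5,.063,.064]]),proj('scene',[.5745,-.055,.082]))
E
```

```text
top 151 142 [0.55308271 0.33889567] 0.002064539499765291
scene 401 140 [0.5509711  0.35998946] 0.0033603840524952006
top 1846 [0.50678021 0.3272659  0.37924785] [0.84397245 0.53637419 0.00363691] 32.43739462257957 0.0006383424583801299
scene 778 [0.51563008 0.30913527 0.40280817] [8.42509420e-01 5.38681576e-01 1.90824035e-04] 32.59393372791701 0.0008501995306630947
jar 164 [ 0.57367965 -0.05828977] 0.0015445648990267313
[[323.89107854 213.27016785]
 [273.26096036 216.44606942]] [[279.20688334 209.2626951 ]]
```

```bash
python3 - <<'E'
from h import *
W=world('top',np.load('pics/top0d.npy'))
def obs(W,m,h):
    pass
P=W.reshape(-1,3); D=np.load('pics/top0d.npy').reshape(-1); P=P[D>0]
r=np.hypot(P[:,0],P[:,1]);az=np.degrees(np.arctan2(P[:,1],P[:,0]))
for a in range(-70,45,5):
    s=(abs(az-a)<2.5)&(r>.3)
    o=[]
    for z0,z1 in [(.02,.05),(.05,.1),(.1,.2),(.2,.5),(.5,1)]:
        t=s&(P[:,2]>z0)&(P[:,2]<z1); o.append(round(float(np.percentile(r[t],2)),2) if t.sum()>5 else None)
    print(a,o)
for n,u,v in [('mouse',363,242),('mouseL',348,241),('beaker',387,214),('yellow',401,268)]: print(n,W[v,u].round(3))
E
```

```text
-70 [None, None, None, None, None]
-65 [None, None, None, None, None]
-60 [None, 0.83, 0.83, None, None]
-55 [None, 0.73, 0.73, 0.73, None]
-50 [None, 0.68, 0.68, 0.68, None]
-45 [0.63, 0.63, 0.63, 0.62, None]
-40 [0.6, 0.6, 0.6, 0.6, None]
-35 [0.62, 0.62, 0.62, 0.63, None]
-30 [0.4, 0.61, 0.71, 0.71, None]
-25 [0.63, 0.63, 0.82, 0.83, None]
-20 [0.57, 0.69, 0.83, 0.99, None]
-15 [0.56, 0.68, 0.83, 1.0, None]
-10 [0.4, 0.65, 0.69, 0.81, 0.8]
-5 [0.4, 0.56, 0.66, 0.8, 0.8]
0 [0.41, 0.64, 0.66, 0.8, 0.79]
5 [0.39, 0.4, 0.66, 0.8, 0.8]
10 [0.49, 0.49, 0.66, 0.8, 0.8]
15 [0.66, 0.66, 0.67, 0.82, 0.82]
20 [0.61, 0.61, 0.61, 0.61, None]
25 [0.61, 0.74, 0.74, 0.59, None]
30 [0.6, 1.15, None, 0.58, None]
35 [0.6, 1.14, None, 0.58, None]
40 [0.61, 0.61, 0.61, 0.61, None]
mouse [ 0.567 -0.189  0.042]
mouseL [ 0.552 -0.152  0.027]
beaker [ 0.686 -0.216  0.   ]
yellow [ 0.547 -0.305  0.082]
```

>>> carry_out(
  deltas=[-0.016,0.0386,0.014,0,0,7,0.085,-0.016,0.0386,0.014,0,0,7,0.085,-0.016,0.0386,0.014,0,0,7,0.085,-0.016,0.0386,0.014,0,0,7,0.085,-0.016,0.0386,0.014,0,0,7,0.085],
)

```text
clock: 0.57
eef_pos: [0.1771, -0.414, 0.2975]
tool_rot: [0.873, 0.487, -0.0, -0.001]
force: [0.3, -0.7, 1.5]
opening: 0.0849
```

>>> carry_out(
  deltas=[0.033,0.032,0,0,0,7,0.085,0.033,0.032,0,0,0,7,0.085,0.033,0.032,0,0,0,7,0.085,0.033,0.032,0,0,0,7,0.085,0.033,0.032,0,0,0,7,0.085],
)

```text
clock: 0.98
eef_pos: [0.3283, -0.2695, 0.2978]
tool_rot: [0.687, 0.727, -0.0, 0.0]
force: [0.4, -0.9, -0.1]
opening: 0.0854
```

>>> carry_out(
  deltas=[0.02,0.03,0,0,0,7,0.085,0.02,0.03,0,0,0,7,0.085,0.01,0.03,0,0,0,7,0.085,0.01,0.03,0,0,0,7,0.085,0,0.02,0,0,0,7,0.085],
)

```text
clock: 1.4
eef_pos: [0.3893, -0.1277, 0.2977]
tool_rot: [0.434, 0.901, 0.001, 0.001]
force: [-0.2, -0.5, -0.2]
opening: 0.0852
```

>>> carry_out(
  deltas=[0,0,0,0,0,7,0.085,0,0,0,0,0,7,0.085,0,0,0,0,0,7,0.085,0,0,0,0,0,7,0.085,0,0,0,0,0,7,0.085],
)

```text
clock: 1.82
eef_pos: [0.3873, -0.1309, 0.2974]
tool_rot: [0.145, 0.989, -0.0, -0.0]
force: [0.3, -0.0, 0.0]
opening: 0.0849
```

>>> carry_out(
  deltas=[0,0,0,0,0,7,0.085,0,0,0,0,0,7,0.085,0,0,0,0,0,7,0.085,0,0,0,0,0,7,0.085,0,0,0,0,0,4,0.085],
)

```text
clock: 2.23
eef_pos: [0.3873, -0.131, 0.2974]
tool_rot: [-0.133, 0.991, 0.0, -0.0]
force: [-0.0, 0.0, 0.8]
opening: 0.0848
```

>>> carry_out(
  deltas=[0.01,0.006,0,1.66,-6.21,0,0.085,0.01,0.006,0,1.66,-6.21,0,0.085,0.01,0.006,-0.01,1.66,-6.21,0,0.085,0.01,0.006,-0.01,1.66,-6.21,0,0.085,0.01,0.006,-0.01,1.66,-6.21,0,0.085],
)

```text
clock: 2.65
eef_pos: [0.425, -0.101, 0.2736]
tool_rot: [-0.127, 0.964, 0.04, 0.231]
force: [-1.7, 1.1, -0.3]
opening: 0.0849
```

>>> carry_out(
  deltas=[0.01,0.003,-0.02,1.66,-6.21,0,0.085,0.01,0.003,-0.02,1.66,-6.21,0,0.085,0,0,0,0,0,0,0.085],
)

```text
clock: 2.9
eef_pos: [0.4343, -0.0831, 0.2695]
tool_rot: [-0.129, 0.96, 0.054, 0.243]
force: [0.0, -0.2, -0.7]
opening: 0.0852
```

```bash
cat > look.py <<'E'
from h import *
import sys
def look(tag,name='wrist'):
    st=monitor.sense(); p,d=cams.grab_frame(name); cv2.imwrite(f'pics/{tag}.png',p[:,:,::-1]); np.save(f'pics/{tag}.npy',d)
    np.savez(f'pics/{tag}_st.npz',eef_pos=st['eef_pos'],tool_rot=st['tool_rot'])
    M=R.from_quat(st['tool_rot']).as_matrix()
    print(tag,st['clock'],'pos',st['eef_pos'].round(4),'x',M[:,0].round(3),'y',M[:,1].round(3),'z',M[:,2].round(3),'q',st['qpos'].round(2),'F',st['force'].round(1),st['opening'])
    return p,d,st
if __name__=='__main__': look(*sys.argv[1:])
E
python3 look.py w1
```

```text
w1 2.9 pos [ 0.4343 -0.0831  0.2695] x [-0.849 -0.222 -0.48 ] y [-0.274  0.961  0.041] z [ 0.452  0.167 -0.876] q [ 1.07  0.22 -0.82  2.35 -0.54  0.27  2.64] F [ 0.  -0.2 -0.7] 0.08523916753278896
```

View pics/w1.png

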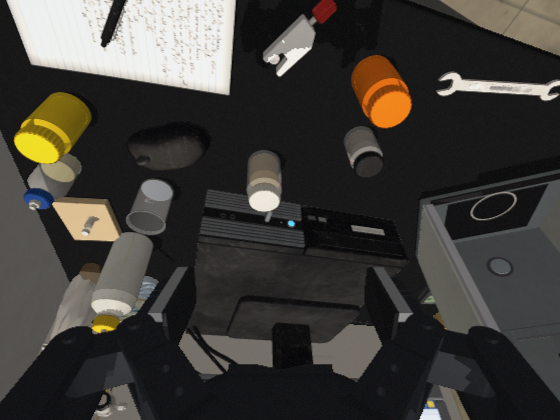

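The wrist camera sees the white-capped jar at (265,180), the black-capped one at (365,150), the orange at (383,92) and the ring at (493,206). The arm stalled near its joint 4 and joint 6 limits, so I check the kinematics before going on.

```bash
cat > fk.py <<'E'
import numpy as np
from scipy.spatial.transform import Rotation as R
from scipy.optimize import least_squares
H=np.pi/2
J=[((0,0,.267),(0,0,0)),((0,0,0),(-H,0,0)),((0,-.293,0),(H,0,0)),((.0525,0,0),(H,0,0)),((.0775,-.3425,0),(H,0,0)),((0,0,0),(H,0,0)),((.076,.097,0),(-H,0,0))]
def fk(q,base=(0,0,0,0),tool=.172):
    p=np.array(base[:3],float);M=R.from_euler('z',base[3])
    for (t,r),a in zip(J,q):
        p=p+M.apply(t);M=M*R.from_euler('xyz',r)*R.from_euler('z',a)
    return p+M.apply([0,0,tool]),M.as_matrix()
E
python3 - <<'E'
from h import *
from fk import *
d=np.load('pics/w1_st.npz')
q0=[1.10419163,.62934961,.03841549,1.51837536,-.02701821,.99628042,-.0200094];M0=R.from_quat([.979986,.199064,-.000186,-.00093]).as_matrix()
st=monitor.sense();q1=st['qpos'];M1=R.from_quat(st['tool_rot']).as_matrix()
def res(x):
    o=[]
    for q,p,M in [(q0,[.25340587,-.59789179,.23038398],M0),(q1,st['eef_pos'],M1)]:
        P,N=fk(q,x[:4],x[4]); o+=list(P-p)+list(.3*(N@R.from_euler('z',x[5]).as_matrix()-M).ravel())
    return o
f=least_squares(res,[0,0,0,-2.27,.17,0]);print(f.x,f.cost,np.round(f.fun,3))
E
```

```text
[ 0.31460382  0.03739603 -0.44505257 -2.79650555 -0.46434081 -1.9746514 ] 0.3244308517899634 [ 0.003 -0.006 -0.001  0.005 -0.014  0.003 -0.015 -0.004  0.031  0.014
 -0.028  0.002 -0.003  0.006  0.001  0.355 -0.073 -0.372  0.132 -0.031
 -0.19   0.419 -0.018  0.382]
```

```bash
cat > fk.py <<'E'
import numpy as np, itertools
from scipy.spatial.transform import Rotation as R
from scipy.optimize import least_squares
Ez=lambda a:R.from_euler('z',a);Ey=lambda a:R.from_euler('y',a)
def fk(q,x,s):
    M=Ez(s[0]*q[0]+x[0]);p=np.array([x[6],x[7],x[1]],float)
    M=M*Ey(q[1]);p=p+M.apply([0,0,x[2]])
    M=M*Ez(s[1]*q[2])*Ey(q[3]);p=p+M.apply([0,0,x[3]])
    M=M*Ez(s[2]*q[4])*Ey(q[5]);p=p+M.apply([0,0,x[4]])
    M=M*Ez(s[3]*q[6]+x[5]);return p,M.as_matrix()
E
python3 - <<'E'
from h import *
from fk import *
q0=[1.10419163,.62934961,.03841549,1.51837536,-.02701821,.99628042,-.0200094];M0=R.from_quat([.979986,.199064,-.000186,-.00093]).as_matrix()
st=monitor.sense();q1=st['qpos'];M1=R.from_quat(st['tool_rot']).as_matrix()
best=None
for s in itertools.product([1,-1],repeat=4):
  for b in (-2,0,2):
   for c in (-1.5,0,1.5,3):
    def res(x):
        o=[]
        for q,p,M in [(q0,[.25340587,-.59789179,.23038398],M0),(q1,st['eef_pos'],M1)]:
            P,N=fk(q,x,s); o+=list(P-p)+list(.3*(N-M).ravel())
        return o+list(.01*(np.array(x[1:5])-[.36,.42,.4,.3]))+[x[6]*.1,x[7]*.1]
    f=least_squares(res,[b,.36,.42,.4,.3,c,0,0])
    if best is None or f.cost<best[0]: best=(f.cost,s,f.x,f.fun)
print(best[0],best[1],best[2].round(4),best[3].round(3))
E
```

```text
5.6835080322733505e-06 (-1, -1, -1, -1) [-0.0054  0.365   0.5333  0.3814  0.3579  1.5657 -0.0149 -0.0247] [ 0.     0.     0.     0.    -0.     0.    -0.    -0.     0.     0.
  0.    -0.    -0.     0.    -0.     0.     0.     0.    -0.     0.
 -0.001 -0.    -0.001  0.     0.     0.001 -0.     0.001 -0.001 -0.002]
```

```bash
cat > rec.py <<'E'
from h import *
import json,os
st=monitor.sense()
L=json.load(open('data.json')) if os.path.exists('data.json') else [dict(q=[1.10419163,.62934961,.03841549,1.51837536,-.02701821,.99628042,-.0200094],p=[.25340587,-.59789179,.23038398],r=[9.79985933e-01,1.99064494e-01,-1.86000126e-04,-9.29520709e-04])]
L.append(dict(q=list(st['qpos']),p=list(st['eef_pos']),r=list(st['tool_rot'])));json.dump(L,open('data.json','w'))
print(st['clock'],st['qpos'].round(3),st['eef_pos'].round(4),st['tool_rot'].round(3))
E
python3 rec.py
```

```text
2.95 [ 1.077  0.22  -0.82   2.351 -0.537  0.27   2.63 ] [ 0.4343 -0.084   0.2697] [-0.128  0.96   0.054  0.242]
```

>>> carry_out(
  deltas=[0.02,0,0.02,-1.66,6.21,0,0.085,0.02,0,0.02,-1.66,6.21,0,0.085,0.02,0,0.02,-1.66,6.21,0,0.085,0,0,0,0,0,0,0.085],
)

```text
clock: 3.28
eef_pos: [0.4828, -0.0764, 0.3092]
tool_rot: [-0.136, 0.978, 0.051, 0.153]
force: [2.1, 0.3, 0.5]
opening: 0.0852
```

```bash
python3 rec.py
```

```text
3.2833 [ 0.636  0.217 -0.469  2.058 -0.163  0.637  2.155] [ 0.4828 -0.0764  0.3092] [-0.136  0.978  0.051  0.153]
```

>>> carry_out(
  deltas=[0.03,0.04,0.02,0,0,0,0.085,0.03,0.04,0.02,0,0,0,0.085,0.03,0.04,0.02,0,0,0,0.085,0,0,0,0,0,0,0.085],
)

```text
clock: 3.62
eef_pos: [0.5494, 0.0227, 0.3547]
tool_rot: [-0.137, 0.977, 0.056, 0.154]
force: [0.7, 0.0, 1.3]
opening: 0.0849
```

```bash
python3 rec.py
```

```text
3.6167 [ 0.379  0.243 -0.469  1.88  -0.036  0.743  1.811] [0.5494 0.0227 0.3547] [-0.137  0.977  0.056  0.154]
```

```bash
cat > fk.py <<'E'
import numpy as np, json
from scipy.spatial.transform import Rotation as R
from scipy.optimize import least_squares
Ez=lambda a:R.from_euler('z',a);Ey=lambda a:R.from_euler('y',a)
# x: b,h,L1,L2,L3,c, a1,a2,a3 (x offs), y1,y2,y3
def fk(q,x,full=False):
    M=Ez(-q[0]+x[0]);p=np.array([0,0,x[1]],float);pts=[p]
    M=M*Ey(q[1]);p=p+M.apply([0,x[9],x[2]]);pts.append(p)
    M=M*Ez(-q[2])*Ey(q[3]);p=p+M.apply([x[7],x[10],x[3]]);pts.append(p)
    M=M*Ez(-q[4])*Ey(q[5]);p=p+M.apply([x[8],x[11],x[4]])
    M=M*Ez(-q[6]+x[5])
    return (p,M.as_matrix(),pts) if full else (p,M.as_matrix())
def fit():
    D=json.load(open('data.json'))
    x0=np.array([0,.33,.45,.4,.35,1.57,0,0,0,0,0,0])
    def res(x):
        o=[]
        for d in D:
            P,N=fk(d['q'],x);o+=list(P-d['p'])+list(.3*(N-R.from_quat(d['r']).as_matrix()).ravel())
        return o+list(.003*(x-x0)[1:5])+list(.03*x[6:])
    f=least_squares(res,x0);return f.x,np.abs(f.fun).max()
LO=np.array([-3.06,-.37,-1.25,.18,-1.1,.23,-2.94]);HI=np.array([3.06,2.12,1.32,2.47,4.24,1.98,2.94])
def ik(p,M,x,q0,w=.02,m=.06):
    f=least_squares(lambda q:np.r_[(fk(q,x)[0]-p)*10,(fk(q,x)[1]-M).ravel()*2,w*(q-q0)],np.clip(q0,LO+m+.001,HI-m-.001),bounds=(LO+m,HI-m))
    P,N=fk(f.x,x);return f.x,np.linalg.norm(P-p),np.degrees(np.linalg.norm(R.from_matrix(N@M.T).as_rotvec()))
def tool(az,phi,up):
    d=np.array([np.cos(az),np.sin(az),0]);l=np.array([-np.sin(az),np.cos(az),0])
    z=d*np.sin(phi)-np.array([0,0,np.cos(phi)]);y=-l if up else l
    return np.stack([np.cross(y,z),y,z],1)
E
python3 - <<'E'
from fk import *
x,e=fit();print(x.round(4),e)
rng=np.random.default_rng(0)
jar=np.array([.574,-.056,.046]);ring=np.array([.552,.337,.07])
for nm,G,azs in [('pick',jar,[-15,0,15,30]),('place',ring,[20,32.5,45])]:
  for az in azs:
    for phi in (40,45,55):
      for up in (0,1):
        M=tool(np.radians(az),np.radians(phi),up);S=[]
        for k in range(12):
            q,ep,ea=ik(G+.019*M[:,2],M,x,rng.uniform(LO,HI),w=.0005)
            if ep<.003 and ea<.8:
                if not any(np.abs(q-s).max()<.5 for s in S):S.append(q)
        for s in S[:3]: print(nm,az,phi,'up' if up else 'dn',s.round(2))
        if not S: print(nm,az,phi,up,'none')
E
```

```text
[-1.0000e-04  3.3580e-01  5.5940e-01  3.8150e-01  3.5040e-01  1.5707e+00
 -0.0000e+00 -3.0000e-04 -2.0000e-04 -1.1400e-02 -1.5400e-02 -1.2000e-03] 0.0004611403153606463
pick -15 40 dn [ 0.64  1.31 -1.19  2.41  2.31  1.48 -0.61]
pick -15 40 up [ 0.63  1.28 -1.14  2.41  2.32  1.44  2.5 ]
pick -15 45 0 none
pick -15 45 1 none
pick -15 55 0 none
pick -15 55 1 none
pick 0 40 dn [ 0.8   1.32 -1.19  2.41  2.42  1.24 -0.31]
pick 0 40 up [ 0.8   1.32 -1.19  2.41  2.42  1.24  2.84]
pick 0 45 0 none
pick 0 45 1 none
pick 0 55 0 none
pick 0 55 1 none
pick 15 40 dn [ 0.09  0.93  0.2   2.39  3.68  0.92 -1.65]
pick 15 40 dn [ 0.94  1.31 -1.19  2.37  2.46  0.95  0.01]
pick 15 40 dn [ 0.56  0.96 -0.48  2.37  3.15  0.73 -0.93]
pick 15 40 up [0.08 0.93 0.21 2.39 3.69 0.93 1.48]
pick 15 40 up [ 0.81  1.13 -0.91  2.37  2.7   0.8   2.79]
pick 15 40 up [-0.44  1.42  1.2   2.4   4.    1.67  0.73]
pick 15 45 dn [ 0.78  1.14 -0.79  2.41  2.96  0.87 -0.56]
pick 15 45 dn [ 0.97  1.38 -1.19  2.41  2.6   1.02 -0.02]
pick 15 45 up [ 0.78  1.14 -0.79  2.41  2.96  0.87  2.59]
pick 15 55 0 none
pick 15 55 1 none
pick
[... 3134 characters left out ...]
5 40 up [-0.62  0.86  0.19  2.24  3.61  0.71  1.33]
place 45 45 dn [ 0.23  1.29 -1.19  2.27  2.5   0.99 -0.11]
place 45 45 dn [-0.13  0.96 -0.52  2.28  3.03  0.76 -0.96]
place 45 45 dn [-0.48  0.9   0.    2.28  3.44  0.82 -1.56]
place 45 45 up [-1.16  1.43  1.26  2.3   3.88  1.58  0.47]
place 45 45 up [-0.79  0.97  0.47  2.29  3.7   1.01  1.15]
place 45 45 up [ 0.1   1.11 -0.9   2.27  2.71  0.84  2.67]
place 45 55 dn [-0.66  1.05  0.31  2.36  3.54  1.29 -1.76]
place 45 55 dn [-0.31  1.02 -0.2   2.35  3.36  1.12 -1.31]
place 45 55 dn [ 0.15  1.25 -0.93  2.34  2.96  1.07 -0.51]
place 45 55 up [-1.14  1.6   1.26  2.38  3.61  1.84  0.44]
place 45 55 up [-0.05  1.1  -0.58  2.35  3.17  1.06  2.22]
```

```bash
cat > plan.py <<'E'
from fk import *
def rows(qa,qb,n,x):
    out=[];
    for k in range(n+1):
        out.append(fk(qa+(qb-qa)*k/n,x))
    ds=[]
    for (p,M),(p2,M2) in zip(out,out[1:]):
        ds.append(np.r_[p2-p,np.degrees(R.from_matrix(M2@M.T).as_rotvec())])
    return np.array(ds),out
E
cat > cloud.py <<'E'
from h import *
def cloud():
    P=[]
    for n in('top','scene'):
        d=np.load(f'pics/{n}0d.npy');W=world(n,d)[(d>0)];P.append(W[::1])
    P=np.concatenate(P);r=np.hypot(P[:,0],P[:,1])
    return P[(r>.36)&(P[:,2]>.01)&(P[:,0]>.2)&(P[:,0]<1.5)]
E
python3 - <<'E'
from plan import *
from cloud import *
from scipy.spatial import cKDTree
x,e=fit();T=cKDTree(cloud())
qc=monitor.sense()['qpos']
M=tool(np.radians(25),np.radians(45),0);jar=np.array([.574,-.056,.046])
qf,ep,ea=ik(jar+.019*M[:,2],M,x,np.array([.4,.97,0,2.3,3.5,.8,-1.2]),w=.02);print('pick',qf.round(3),ep,ea)
Mp=M;pre=jar+(.019-.13)*M[:,2]
qp,ep,ea=ik(pre,M,x,qf,w=.01);print('pre',pre,qp.round(3),ep,ea)
M2=tool(np.radians(32.5),np.radians(45),0);ring=np.array([.552,.337,.07])
print('place',[a if np.isscalar(a) else a.round(3) for a in ik(ring+.019*M2[:,2],M2,x,qf,w=.02)])
QA=np.array([.379,.15,-.469,2.3,-.036,.5,1.811]);QB=QA.copy();QB[4]=3.1;QB[6]-=3.136
def show(nm,a,b,n):
    ds,o=rows(a,b,n,x);print(nm,'max',abs(ds[:,:3]).max(),np.linalg.norm(ds[:,3:],axis=1).max())
    for p,Mm in o[::max(1,n//5)]:
        pts=[p-Mm[:,2]*s+Mm[:,0]*t for s in(0,.08,.16,.25) for t in (0,.06)]
        print(p.round(3),'z',Mm[:,2].round(2),'clr',T.query(pts)[0].min().round(3))
show('A',qc,QA,7);show('B',QA,QB,22);show('C',QB,qp,22)
E
```

```text
pick [ 0.46   0.964 -0.176  2.35   3.717  0.822 -1.272] 3.2034359697493366e-06 0.001701234043788186
pre [ 0.50286494 -0.08917082  0.12448885] [ 1.261  1.052 -1.19   2.41   2.427  0.422  0.216] 0.011654490316618173 2.8383200887407245
place [array([-0.414,  0.908, -0.271,  2.307,  2.93 ,  0.865, -1.292]), np.float64(1.552935223273792e-05), np.float64(0.006801856725067483)]
A max 0.024714532867514294 0.8616236595812053
[0.549 0.023 0.355] z [ 0.29  0.15 -0.95] clr 0.193
[0.529 0.023 0.339] z [ 0.27  0.14 -0.95] clr 0.197
[0.507 0.023 0.324] z [ 0.26  0.14 -0.96] clr 0.202
[0.485 0.023 0.31 ] z [ 0.25  0.13 -0.96] clr 0.208
[0.462 0.022 0.296] z [ 0.24  0.12 -0.96] clr 0.194
[0.439 0.021 0.282] z [ 0.22  0.12 -0.97] clr 0.182
[0.415 0.02  0.269] z [ 0.21  0.11 -0.97] clr 0.175
[0.39  0.018 0.257] z [ 0.2   0.1  -0.97] clr 0.17
B max 0.023711390707672995 4.038009778792587
[0.39  0.018 0.257] z [ 0.2   0.1  -0.97] clr 0.17
[ 0.416 -0.072  0.267] z [ 0.27 -0.16 -0.95] clr 0.204
[ 0.474 -0.134  0.307] z [ 0.44 -0.34 -0.83] clr 0.234
[ 0.547 -0.149  0.366] z [ 0.64 -0.38 -0.67] clr 0.213
[ 0.61  -0.111  0.425] z [ 0.82 -0.27 -0.5 ] clr 0.182
[ 0.644 -0.032  0.465] z [ 0.92 -0.05 -0.38] clr 0.147
C max 0.027338467751739315 2.8135709756930076
[0.646 0.014 0.474] z [ 0.93  0.08 -0.36] clr 0.146
[ 0.644 -0.033  0.368] z [ 0.86  0.05 -0.51] clr 0.148
[ 0.623 -0.069  0.277] z [ 0.77  0.05 -0.63] clr 0.142
[ 0.59  -0.09   0.204] z [ 0.69  0.1  -0.72] clr 0.088
[ 0.555 -0.098  0.154] z [ 0.63  0.18 -0.76] clr 0.072
[ 0.525 -0.097  0.129] z [ 0.6   0.28 -0.75] clr 0.062
```

```bash
python3 - <<'E'
from plan import *
x,e=fit()
qf=np.array([.46,.964,-.176,2.35,3.717,.822,-1.272]);qg=np.array([-.41,.9,-.27,2.3,2.93,.865,-1.29])
keys=dict(pick=[.574,-.056,.046],lift=[.574,-.056,.15],mid=[.50,.17,.14],mid2=[.47,.20,.12],front=[.471,.286,.085],ring=[.552,.337,.07])
for phi in (38,42):
  for k,G in keys.items():
    res=[]
    for az in range(-15,61,15):
        M=tool(np.radians(az),np.radians(phi),0);b=None
        for s in (qf,qg):
            q,ep,ea=ik(np.array(G)+.019*M[:,2],M,x,s,w=.002,m=.04)
            if b is None or ep+ea*.01<b[0]: b=(ep+ea*.01,q)
        res.append((az,'%.3f'%b[0],b[1].round(2).tolist() if b[0]<.005 else '-'))
    print(phi,k);[print('  ',*r) for r in res]
E
```

```text
38 pick
   -15 0.000 [0.02, 0.9, -0.11, 2.4, 2.79, 0.84, -1.52]
   0 0.000 [0.17, 0.9, -0.14, 2.41, 3.1, 0.83, -1.41]
   15 0.000 [0.3, 0.89, -0.13, 2.36, 3.46, 0.73, -1.36]
   30 0.000 [0.46, 0.89, -0.21, 2.27, 3.81, 0.55, -1.35]
   45 0.004 [0.7, 0.94, -0.48, 2.15, 4.2, 0.27, -1.41]
   60 0.095 -
38 lift
   -15 0.000 [-0.03, 0.62, -0.04, 2.39, 2.72, 0.55, -1.45]
   0 0.000 [0.19, 0.63, -0.16, 2.39, 3.08, 0.53, -1.41]
   15 0.000 [0.37, 0.64, -0.22, 2.34, 3.53, 0.45, -1.48]
   30 0.000 [0.64, 0.69, -0.48, 2.25, 3.92, 0.27, -1.52]
   45 0.061 -
   60 0.149 -
38 mid
   -15 0.000 [-0.59, 0.65, -0.16, 2.4, 2.0, 0.7, -1.36]
   0 0.021 -
   15 0.045 -
   30 0.037 -
   45 0.000 [0.49, 0.86, -0.99, 2.43, 2.56, 0.53, -0.28]
   60 0.000 [0.33, 0.71, -0.55, 2.33, 3.93, 0.28, -1.37]
38 mid2
   -15 0.000 [-0.66, 0.71, -0.23, 2.41, 1.94, 0.78, -1.43]
   0 0.038 -
   15 0.071 -
   30 0.072 -
   45 0.041 -
   60 0.000 [0.12, 0.73, -0.38, 2.41, 3.79, 0.46, -1.29]
38 front
   -15 0.000 [-0.71, 0.82, -0.36, 2.25, 1.76, 0.89, -1.33]
   0 0.000 [-0.71, 0.8, -0.25, 2.37, 2.14, 0.82, -1.43]
   15 0.004 [-
[... 1267 characters left out ...]
, 1.32, -1.33]
   0 0.061 -
   15 0.101 -
   30 0.102 -
   45 0.064 -
   60 0.002 [0.62, 1.11, -1.21, 2.43, 2.39, 0.55, 0.25]
42 front
   -15 0.000 [-0.76, 0.85, -0.34, 2.27, 1.79, 0.97, -1.42]
   0 0.000 [-0.74, 0.85, -0.27, 2.4, 2.17, 0.95, -1.5]
   15 0.028 -
   30 0.051 -
   45 0.034 -
   60 0.000 [-0.11, 0.85, -0.31, 2.41, 3.56, 0.69, -1.19]
42 ring
   -15 0.000 [-0.65, 0.92, -0.41, 2.03, 1.74, 0.98, -1.16]
   0 0.000 [-0.69, 0.88, -0.25, 2.16, 2.1, 0.82, -1.28]
   15 0.000 [-0.6, 0.87, -0.22, 2.24, 2.49, 0.79, -1.34]
   30 0.000 [-0.45, 0.88, -0.25, 2.28, 2.85, 0.77, -1.29]
   45 0.000 [-0.28, 0.88, -0.31, 2.25, 3.18, 0.66, -1.21]
   60 0.000 [-0.14, 0.89, -0.34, 2.17, 3.6, 0.5, -1.28]
```

```bash
cat > p1.py <<'E'
from plan import *
from cloud import *
from scipy.spatial import cKDTree
x,e=fit();T=cKDTree(cloud())
qc=monitor.sense()['qpos']
M=tool(np.radians(10),np.radians(38),0);G=np.array([.574,-.056,.19])
qh,ep,ea=ik(G+.019*M[:,2],M,x,np.array([.32,.64,-.2,2.36,3.4,.47,-1.46]),w=.01);print('hover',(G+.019*M[:,2]).round(4),qh.round(3),ep,ea)
QA=np.array([.379,.15,-.469,2.3,-.036,.5,1.811]);QB=QA.copy();QB[4]=3.2;QB[6]-=3.2
def show(nm,a,b,n):
    ds,o=rows(a,b,n,x);print(nm);print(np.c_[ds[:,:3].round(4),ds[:,3:].round(2)])
    for p,Mm in o[::max(1,n//3)]:
        pts=[p-Mm[:,2]*s+Mm[:,0]*t for s in(0,.08,.16,.25) for t in (0,.06)]
        print(p.round(3),'z',Mm[:,2].round(2),'clr',T.query(pts)[0].min().round(3))
show('A',qc,QA,5);show('B',QA,QB,20);show('C',QB,qh,12)
E
python3 p1.py
```

```text
hover [ 0.5855 -0.054   0.175 ] [ 0.343  0.535 -0.238  2.339  3.407  0.361 -1.499] 8.03706765429927e-07 0.00027000948076206155
A
[[-2.91e-02  5.00e-04 -2.15e-02 -6.10e-01  1.02e+00  1.20e-01]
 [-3.06e-02 -3.00e-04 -2.06e-02 -6.20e-01  1.02e+00  1.10e-01]
 [-3.19e-02 -1.00e-03 -1.96e-02 -6.30e-01  1.02e+00  1.00e-01]
 [-3.32e-02 -1.70e-03 -1.85e-02 -6.30e-01  1.02e+00  9.00e-02]
 [-3.44e-02 -2.30e-03 -1.74e-02 -6.40e-01  1.02e+00  7.00e-02]]
[0.549 0.023 0.355] z [ 0.29  0.15 -0.95] clr 0.193
[0.52  0.023 0.333] z [ 0.27  0.14 -0.95] clr 0.199
[0.49  0.023 0.313] z [ 0.25  0.13 -0.96] clr 0.209
[0.458 0.022 0.293] z [ 0.23  0.12 -0.96] clr 0.191
[0.425 0.02  0.275] z [ 0.22  0.11 -0.97] clr 0.177
[0.39  0.018 0.257] z [ 0.2   0.1  -0.97] clr 0.17
B
[[ 3.40e-03 -2.69e-02 -9.00e-04 -4.11e+00 -4.20e-01 -1.93e+00]
 [ 6.60e-03 -2.62e-02  1.90e-03 -3.98e+00 -1.12e+00 -1.92e+00]
 [ 9.70e-03 -2.49e-02  4.70e-03 -3.77e+00 -1.79e+00 -1.84e+00]
 [ 1.25e-02 -2.29e-02  7.40e-03 -3.48e+00 -2.42e+00 -1.68e+00]
 [ 1.50e-02 -2.03e-02  9.90e-03 -3.12e+00 -2.99e+00 -1.46e+00]
 [ 1.72e-02 -1.71e-02  1.21
[... 1410 characters left out ...]
 -2.56e-02  2.00e-01  2.65e+00 -2.80e-01]
 [-4.40e-03 -7.20e-03 -2.54e-02  1.90e-01  2.66e+00 -2.70e-01]
 [-5.50e-03 -6.90e-03 -2.53e-02  1.70e-01  2.67e+00 -2.60e-01]
 [-6.70e-03 -6.60e-03 -2.50e-02  1.50e-01  2.69e+00 -2.50e-01]
 [-7.80e-03 -6.30e-03 -2.47e-02  1.30e-01  2.70e+00 -2.40e-01]
 [-8.90e-03 -6.10e-03 -2.44e-02  1.10e-01  2.71e+00 -2.30e-01]
 [-9.90e-03 -5.80e-03 -2.40e-02  1.00e-01  2.73e+00 -2.10e-01]
 [-1.10e-02 -5.60e-03 -2.35e-02  8.00e-02  2.74e+00 -2.00e-01]]
[0.645 0.031 0.475] z [ 0.93  0.13 -0.35] clr 0.149
[ 0.643 -0.002  0.373] z [ 0.85  0.12 -0.51] clr 0.148
[ 0.623 -0.03   0.272] z [ 0.74  0.11 -0.66] clr 0.137
[ 0.586 -0.054  0.175] z [ 0.61  0.11 -0.79] clr 0.056
```

>>> carry_out(
  deltas=[-0.029,0,-0.0215,-0.6,1.0,0.1,0.085,-0.0305,0,-0.0205,-0.6,1.0,0.1,0.085,-0.032,-0.001,-0.0195,-0.6,1.0,0.1,0.085,-0.033,-0.002,-0.0185,-0.6,1.0,0.1,0.085,-0.0345,-0.002,-0.0175,-0.6,1.0,0.1,0.085],
)

```text
clock: 4.03
eef_pos: [0.3835, 0.0094, 0.2518]
tool_rot: [-0.138, 0.985, 0.035, 0.102]
force: [0.4, -0.2, 0.2]
opening: 0.085
```

```bash
python3 rec.py
```

```text
4.0333 [ 0.401  0.153 -0.471  2.314 -0.033  0.493  1.82 ] [0.3835 0.0094 0.2518] [-0.138  0.985  0.035  0.102]
```

>>> carry_out(
  deltas=[0.0035,-0.027,-0.001,-4.1,-0.4,-1.9,0.085,0.0065,-0.026,0.002,-4.0,-1.1,-1.9,0.085,0.0095,-0.025,0.0045,-3.8,-1.8,-1.8,0.085,0.0125,-0.023,0.0075,-3.5,-2.4,-1.7,0.085,0.015,-0.02,0.01,-3.1,-3.0,-1.5,0.085],
)

```text
clock: 4.45
eef_pos: [0.4324, -0.1125, 0.2763]
tool_rot: [-0.074, 0.975, -0.142, 0.156]
force: [0.8, -0.7, -0.1]
opening: 0.0853
```

```bash
python3 rec.py
```

```text
4.45 [ 0.132  0.138 -0.164  2.315  0.708  0.45   1.089] [ 0.4324 -0.1125  0.2763] [-0.074  0.975 -0.142  0.156]
```

>>> carry_out(
  deltas=[0.017,-0.017,0.012,-2.7,-3.5,-1.2,0.085,0.019,-0.0135,0.014,-2.2,-3.9,-0.8,0.085,0.02,-0.0095,0.0155,-1.7,-4.2,-0.4,0.085,0.0205,-0.0055,0.0165,-1.2,-4.4,0,0.085,0.0205,-0.001,0.0175,-0.6,-4.5,0.4,0.085],
)

```text
clock: 4.87
eef_pos: [0.527, -0.1573, 0.3498]
tool_rot: [-0.04, 0.922, -0.222, 0.315]
force: [0.2, -0.8, 0.0]
opening: 0.0849
```

```bash
python3 rec.py
```

```text
4.8667 [-0.012  0.132 -0.003  2.319  1.594  0.404  0.195] [ 0.527  -0.1573  0.3498] [-0.04   0.922 -0.222  0.315]
```

>>> carry_out(
  deltas=[0.0205,0.003,0.0175,-0.1,-4.5,0.9,0.085,0.0195,0.0075,0.0175,0.4,-4.3,1.3,0.085,0.018,0.0115,0.017,0.9,-4.1,1.8,0.085,0.016,0.0155,0.0155,1.3,-3.7,2.2,0.085,0.0135,0.0185,0.014,1.7,-3.3,2.6,0.085],
)

```text
clock: 5.28
eef_pos: [0.6124, -0.1005, 0.4297]
tool_rot: [-0.057, 0.858, -0.164, 0.483]
force: [-0.3, -0.8, -0.1]
opening: 0.0847
```

```bash
python3 rec.py;python3 p1.py | head -3
```

```text
5.2833 [ 0.126  0.129 -0.164  2.317  2.475  0.446 -0.688] [ 0.6124 -0.1005  0.4297] [-0.057  0.858 -0.164  0.483]
hover [ 0.5855 -0.054   0.175 ] [ 0.337  0.535 -0.236  2.339  3.403  0.361 -1.499] 7.801668860626998e-07 0.00025945931780773675
A
[[-4.120e-02 -4.430e-02 -3.820e-02 -4.170e+00  9.440e+00 -6.550e+00]
```

```bash
cat >> p1.py <<'E'
print('====');show('D',qc,qh,12)
E
python3 p1.py | sed -n '/====/,$p'
```

```text
====
D
[[ 4.90e-03  3.20e-03 -1.95e-02  9.70e-01  1.35e+00  1.04e+00]
 [ 3.70e-03  3.30e-03 -2.02e-02  1.09e+00  1.46e+00  1.02e+00]
 [ 2.40e-03  3.50e-03 -2.08e-02  1.21e+00  1.57e+00  9.90e-01]
 [ 1.10e-03  3.60e-03 -2.13e-02  1.31e+00  1.67e+00  9.50e-01]
 [-2.00e-04  3.70e-03 -2.17e-02  1.41e+00  1.77e+00  9.10e-01]
 [-1.60e-03  3.80e-03 -2.19e-02  1.50e+00  1.87e+00  8.60e-01]
 [-2.90e-03  3.90e-03 -2.20e-02  1.57e+00  1.96e+00  8.10e-01]
 [-4.30e-03  4.10e-03 -2.20e-02  1.64e+00  2.04e+00  7.50e-01]
 [-5.60e-03  4.20e-03 -2.19e-02  1.70e+00  2.12e+00  6.90e-01]
 [-6.90e-03  4.30e-03 -2.16e-02  1.75e+00  2.19e+00  6.40e-01]
 [-8.20e-03  4.40e-03 -2.12e-02  1.79e+00  2.26e+00  5.80e-01]
 [-9.40e-03  4.50e-03 -2.07e-02  1.83e+00  2.32e+00  5.20e-01]]
[ 0.612 -0.1    0.43 ] z [ 0.85 -0.23 -0.48] clr 0.18
[ 0.625 -0.087  0.348] z [ 0.8  -0.13 -0.58] clr 0.165
[ 0.616 -0.071  0.26 ] z [ 0.72 -0.01 -0.69] clr 0.131
[ 0.586 -0.054  0.175] z [ 0.61  0.11 -0.79] clr 0.056
```

>>> carry_out(
  deltas=[0.005,0.003,-0.02,1.0,1.4,1.0,0.085,0.004,0.003,-0.02,1.1,1.5,1.0,0.085,0.002,0.0035,-0.021,1.2,1.6,1.0,0.085,0.001,0.0035,-0.021,1.3,1.7,1.0,0.085,0,0.004,-0.022,1.4,1.8,0.9,0.085],
)

```text
clock: 5.7
eef_pos: [0.6237, -0.0845, 0.324]
tool_rot: [-0.079, 0.895, -0.093, 0.429]
force: [-0.0, -0.2, -0.3]
opening: 0.0848
```

>>> carry_out(
  deltas=[-0.002,0.004,-0.022,1.5,1.9,0.9,0.085,-0.003,0.004,-0.022,1.6,2.0,0.8,0.085,-0.004,0.004,-0.022,1.6,2.0,0.8,0.085,-0.006,0.004,-0.022,1.7,2.1,0.7,0.085,-0.015,0.008,-0.022,3.6,4.5,1.2,0.085],
)

```text
clock: 6.12
eef_pos: [0.5928, -0.0594, 0.2131]
tool_rot: [-0.085, 0.938, 0.012, 0.337]
force: [0.0, 0.5, -1.1]
opening: 0.085
```

>>> carry_out(
  deltas=[0,0,0,0,0,0,0.085],
)

```text
clock: 6.2
eef_pos: [0.5917, -0.0622, 0.2119]
tool_rot: [-0.083, 0.938, 0.011, 0.335]
force: [0.1, -0.2, 0.6]
opening: 0.085
```

```bash
python3 rec.py; python3 look.py w2; python3 - <<'E'
from h import *
from scipy.optimize import least_squares
st=np.load('pics/w2_st.npz');d=np.load('pics/w2.npy');W=world('wrist',d,st)
m=(d>0)&(np.hypot(W[...,0]-.574,W[...,1]+.056)<.045)
P=W[m]
for lo,hi,rr in [(.01,.06,.024),(.068,.079,.022)]:
    Q=P[(P[:,2]>lo)&(P[:,2]<hi)]
    f=least_squares(lambda p:np.hypot(Q[:,0]-p[0],Q[:,1]-p[1])-rr,[.574,-.056],loss='soft_l1',f_scale=.002);print(len(Q),f.x,np.abs(f.fun).mean())
Q=P[P[:,2]>.079];print('cap top',len(Q),Q.mean(0),(Q.min(0)+Q.max(0))/2,np.ptp(Q,0))
print(proj('wrist',[[.574,-.056,.082],[.574,-.056,0]],st))
E
```

```text
6.2 [ 0.511  0.484 -0.479  2.312  2.99   0.279 -1.079] [ 0.5917 -0.0622  0.2119] [-0.083  0.938  0.011  0.335]
w2 6.2 pos [ 0.5917 -0.0622  0.2119] x [-0.761 -0.148 -0.632] y [-0.163  0.986 -0.034] z [ 0.628  0.077 -0.775] q [ 0.51  0.48 -0.48  2.31  2.99  0.28 -1.08] F [ 0.1 -0.2  0.6] 0.08501923816092984
2084 [ 0.57395424 -0.05707274] 0.000741524250127706
582 [ 0.57552335 -0.05682809] 0.0005182855148105542
cap top 6799 [ 0.55393928 -0.0487532   0.19604496] [ 0.56169024 -0.04858325  0.17648259] [0.06537366 0.07248981 0.19493302]
[[298.20689993  91.80850827]
 [298.24877567  31.67784442]]
```

View pics/w2.png

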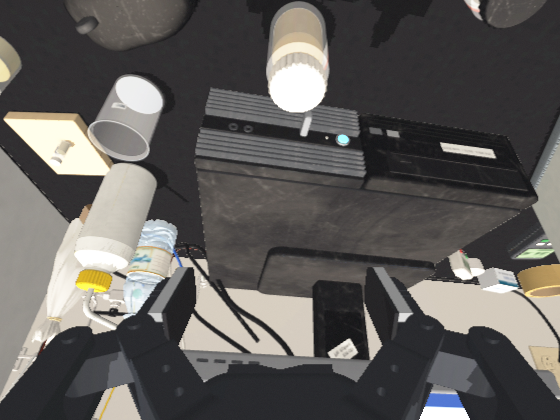

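```bash
cat > goto.py <<'E'
# usage: goto(G, az, phi, dist) prints total delta to reach the grasp-point pose
from plan import *
from h import *
import sys
def goto(G,az,phi,tip=.019):
    st=monitor.sense();M=tool(np.radians(az),np.radians(phi),0);x,_=fit()
    p=np.array(G)+tip*M[:,2];C=R.from_quat(st['tool_rot']).as_matrix()
    q,ep,ea=ik(p,M,x,st['qpos'],w=.02,m=.03)
    print('clock',round(st['clock'],2),'cur',st['eef_pos'].round(4),'target',p.round(4),'d',(p-st['eef_pos']).round(4),'rot',np.degrees(R.from_matrix(M@C.T).as_rotvec()).round(2),'ik',q.round(2),round(ep,4),round(ea,2),'F',st['force'].round(1),'open',round(st['opening'],4))
if __name__=='__main__':
    a=[float(v) for v in sys.argv[1:]];goto(a[:3],*a[3:])
E
python3 goto.py .5745 -.057 .046 10 38; python3 goto.py .5745 -.057 .12 10 38
```

```text
clock 6.25 cur [ 0.5935 -0.0623  0.214 ] target [ 0.586 -0.055  0.031] d [-0.0074  0.0073 -0.183 ] rot [1.91 1.86 0.62] ik [ 0.46  0.93 -0.43  2.37  3.07  0.73 -1.02] 0.0 0.0 F [0.7 0.3 0.6] open 0.0853
clock 6.25 cur [ 0.5935 -0.0623  0.214 ] target [ 0.586 -0.055  0.105] d [-0.0074  0.0073 -0.109 ] rot [1.91 1.86 0.62] ik [ 0.48  0.74 -0.46  2.37  3.03  0.55 -1.05] 0.0 0.0 F [0.7 0.3 0.6] open 0.0853
```

>>> carry_out(
  deltas=[-0.0024,0.0018,-0.027,0.5,0.5,0.15,0.085,-0.0024,0.0018,-0.027,0.5,0.5,0.15,0.085,-0.0024,0.0018,-0.027,0.5,0.5,0.15,0.085,0,0.0018,-0.027,0.4,0.4,0.15,0.085,0,0,0,0,0,0,0.085],
)

```text
clock: 6.67
eef_pos: [0.5852, -0.0528, 0.1028]
tool_rot: [-0.084, 0.943, 0.029, 0.322]
force: [0.6, -0.0, 0.6]
opening: 0.085
```

```bash
python3 goto.py .5745 -.057 .046 10 38
```

```text
clock 6.67 cur [ 0.5852 -0.0528  0.1028] target [ 0.586 -0.055  0.031] d [ 0.0008 -0.0021 -0.0718] rot [-0.01 -0.29 -0.15] ik [ 0.46  0.93 -0.43  2.37  3.06  0.73 -1.02] 0.0 0.0 F [ 0.6 -0.   0.6] open 0.085
```

>>> carry_out(
  deltas=[0,-0.001,-0.024,0,-0.1,0,0.085,0,-0.001,-0.024,0,-0.1,0,0.085,0,0,-0.0235,0,0,0,0.085,0,0,0,0,0,0,0.085],
)

```text
clock: 7.0
eef_pos: [0.5863, -0.0552, 0.0333]
tool_rot: [-0.084, 0.942, 0.028, 0.325]
force: [0.7, -0.9, -0.5]
opening: 0.085
```

```bash
python3 goto.py .5745 -.057 .046 10 38;python3 look.py w3
```

```text
clock 7.0 cur [ 0.5863 -0.0552  0.0333] target [ 0.586 -0.055  0.031] d [-0.0002  0.0002 -0.0022] rot [ 0.09  0.08 -0.14] ik [ 0.46  0.93 -0.43  2.37  3.06  0.73 -1.02] 0.0 0.0 F [ 0.7 -0.9 -0.5] open 0.085
w3 7.0 pos [ 0.5863 -0.0552  0.0333] x [-0.775 -0.14  -0.617] y [-0.176  0.984 -0.002] z [ 0.607  0.107 -0.787] q [ 0.46  0.93 -0.43  2.37  3.07  0.73 -1.02] F [ 0.7 -0.9 -0.5] 0.0850486017359286
```

View pics/w3.png

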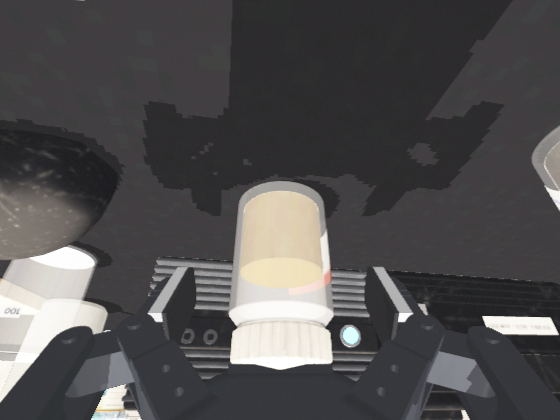

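Wrist view: the jar stands midway between the fingertips at (180,290) and (380,290), with pads at upper-body height. I lower slightly and close.

>>> carry_out(
  deltas=[0,0,-0.005,0,0,0,0.085,0,0,0,0,0,0,0.04,0,0,0,0,0,0,0.04,0,0,0,0,0,0,0.04,0,0,0,0,0,0,0.04],
)

```text
clock: 7.47
eef_pos: [0.5872, -0.0551, 0.0321]
tool_rot: [-0.085, 0.941, 0.027, 0.327]
force: [-1.9, 0.1, 7.2]
opening: 0.0466
```

>>> carry_out(
  deltas=[0,0,0,0,0,0,0.03,0,0,0,0,0,0,0.03,0,0,0,0,0,0,0.03,0,0,0,0,0,0,0.03],
)

```text
clock: 7.8
eef_pos: [0.5872, -0.0551, 0.0321]
tool_rot: [-0.085, 0.941, 0.027, 0.327]
force: [-2.8, -0.8, 7.9]
opening: 0.0472
```

```bash
python3 look.py w4
```

```text
w4 7.8 pos [ 0.5872 -0.0551  0.0321] x [-0.771 -0.142 -0.621] y [-0.177  0.984 -0.004] z [ 0.611  0.107 -0.784] q [ 0.46  0.93 -0.43  2.38  3.07  0.74 -1.01] F [-2.8 -0.8  7.9] 0.047175140745256215
```

View pics/w4.png

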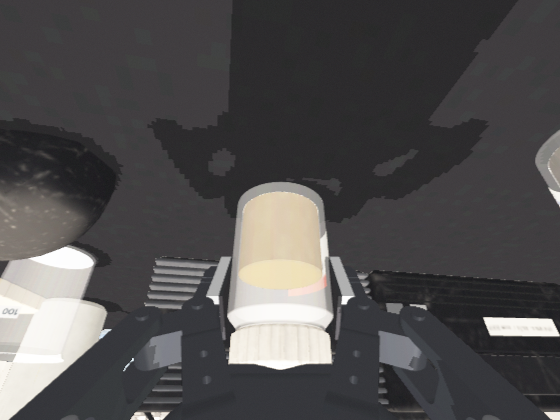

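Both pads hold the jar (opening 47 mm), and the picture shows it upright and centred. The 8 N vertical force should vanish when I lift.

>>> carry_out(
  deltas=[0,0,0.015,0,0,0,0.03,0,0,0.02,0,0,0,0.03,0,0,0.025,0,0,0,0.03,0,0,0.025,0,0,0,0.03,0,0,0.025,0,0,0,0.03],
)

```text
clock: 8.27
eef_pos: [0.5858, -0.0547, 0.1415]
tool_rot: [-0.085, 0.941, 0.028, 0.325]
force: [-0.2, 0.6, -0.1]
opening: 0.0468
```

```bash
python3 rec.py; python3 look.py s5 scene; python3 look.py w5; python3 -c "
import cv2;a=cv2.imread('pics/s5.png');cv2.imwrite('pics/s5c.png',cv2.resize(a[130:330,120:400],None,fx=2.7,fy=2.7))"
```

```text
8.2667 [ 0.502  0.65  -0.478  2.357  3.023  0.446 -1.063] [ 0.5858 -0.0547  0.1415] [-0.085  0.941  0.028  0.325]
s5 8.2667 pos [ 0.5858 -0.0547  0.1415] x [-0.774 -0.141 -0.618] y [-0.178  0.984 -0.003] z [ 0.608  0.108 -0.787] q [ 0.5   0.65 -0.48  2.36  3.02  0.45 -1.06] F [-0.2  0.6 -0.1] 0.04683737159517644
w5 8.3167 pos [ 0.5883 -0.0548  0.1467] x [-0.768 -0.143 -0.624] y [-0.178  0.984 -0.007] z [ 0.615  0.106 -0.782] q [ 0.5   0.64 -0.48  2.35  3.02  0.44 -1.06] F [0.7 0.  2.7] 0.046687824088110313
```

View pics/s5c.png

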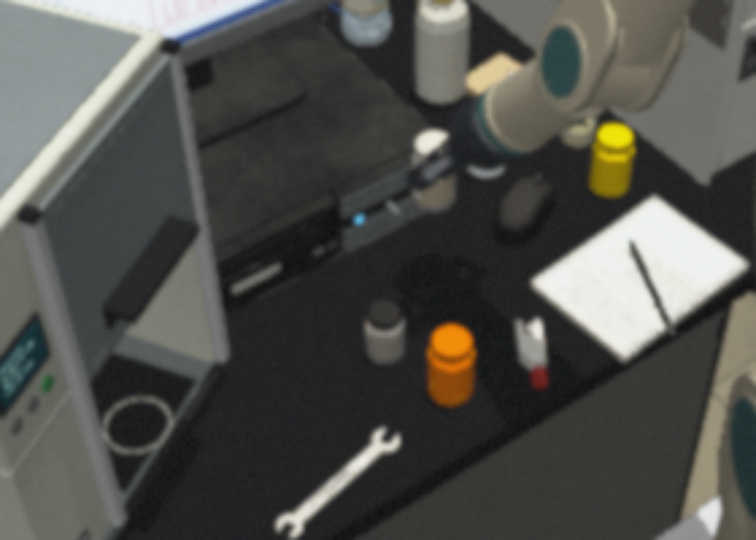

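View pics/w5.png

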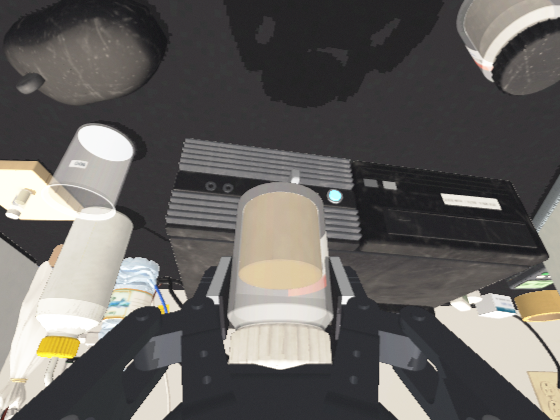

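```bash
cat > chain.py <<'E'
from plan import *
from h import *
x,e=fit();print('fit',e)
n=np.array([.8434,.5373,0]);ring=np.array([.552,.337,0])
def run(keys,q,phi=38,per=.03):
    prev=None
    for G,az in keys:
        M=tool(np.radians(az),np.radians(phi),0)
        q,ep,ea=ik(np.array(G)+.019*M[:,2],M,x,q,w=.01,m=.03)
        print(np.round(G,3),az,'TCP',(np.array(G)+.019*M[:,2]).round(4),q.round(2),'err %.4f %.2f'%(ep,ea))
    return q
E
python3 - <<'E'
from chain import *
q=monitor.sense()['qpos']
k=[((.574,-.057,.165),10),((.574,-.057,.165),-3),((.574,-.057,.165),-15),((.55,.0,.165),-15),((.52,.06,.165),-15),((.5,.12,.16),-15),((.48,.18,.15),-15),((.465,.23,.13),-15),((.465,.26,.11),-10)]
q=run(k,q)
for az in (-5,0,10,20,30):
  print(az)
  for t in (-.096,-.08,-.06,-.04,-.02,0):
    run([(ring+n*t+[0,0,.08],az)],q)
E
```

```text
fit 0.0004854981682747794
[ 0.574 -0.057  0.165] 10 TCP [ 0.5855 -0.055   0.15  ] [ 0.51  0.63 -0.48  2.35  3.02  0.42 -1.07] err 0.0000 0.00
[ 0.574 -0.057  0.165] -3 TCP [ 0.5857 -0.0576  0.15  ] [ 0.32  0.61 -0.38  2.38  2.74  0.52 -1.13] err 0.0000 0.00
[ 0.574 -0.057  0.165] -15 TCP [ 0.5853 -0.06    0.15  ] [ 0.15  0.6  -0.3   2.37  2.46  0.58 -1.16] err 0.0000 0.00
[0.55  0.    0.165] -15 TCP [ 0.5613 -0.003   0.15  ] [-0.    0.59 -0.32  2.42  2.33  0.65 -1.2 ] err 0.0000 0.00
[0.52  0.06  0.165] -15 TCP [0.5313 0.057  0.15  ] [ 0.33  0.89 -1.22  2.44  1.86  1.3  -0.85] err 0.0014 0.35
[0.5  0.12 0.16] -15 TCP [0.5113 0.117  0.145 ] [ 0.15  0.91 -1.22  2.44  1.79  1.39 -0.97] err 0.0000 0.00
[0.48 0.18 0.15] -15 TCP [0.4913 0.177  0.135 ] [-0.03  0.95 -1.2   2.4   1.73  1.46 -1.07] err 0.0000 0.00
[0.465 0.23  0.13 ] -15 TCP [0.4763 0.227  0.115 ] [-0.17  1.01 -1.17  2.35  1.7   1.51 -1.14] err 0.0000 0.00
[0.465 0.26  0.11 ] -10 TCP [0.4765 0.258  0.095 ] [-0.21  1.05 -1.15  2.33  1.78  1.51 -1.11] err 0.0000 0.00
-5
[0.471 0.285 0.08 ] -5 TCP [0.4827 0.2844 0.065 ] [-0.23  1
[... 2539 characters left out ...]
2   2.16  1.13 -0.56] err 0.0000 0.00
30
[0.471 0.285 0.08 ] 30 TCP [0.4812 0.2913 0.065 ] [ 0.09  1.18 -1.22  2.44  2.24  1.27 -0.46] err 0.0050 1.03
[0.485 0.294 0.08 ] 30 TCP [0.4947 0.2999 0.065 ] [ 0.03  1.1  -1.07  2.43  2.32  1.16 -0.58] err 0.0000 0.00
[0.501 0.305 0.08 ] 30 TCP [0.5115 0.3106 0.065 ] [ 0.03  1.09 -1.06  2.37  2.31  1.11 -0.54] err 0.0000 0.00
[0.518 0.316 0.08 ] 30 TCP [0.5284 0.3214 0.065 ] [ 0.03  1.08 -1.05  2.32  2.29  1.07 -0.5 ] err 0.0000 0.00
[0.535 0.326 0.08 ] 30 TCP [0.5453 0.3321 0.065 ] [ 0.02  1.08 -1.04  2.27  2.28  1.03 -0.47] err 0.0000 0.00
[0.552 0.337 0.08 ] 30 TCP [0.5621 0.3428 0.065 ] [ 0.02  1.08 -1.03  2.22  2.26  0.99 -0.43] err 0.0000 0.00
```

```bash
python3 - <<'E'
from chain import *
q0=monitor.sense()['qpos']
for a in (-20,-28):
  print(a)
  k=[((.574,-.057,.165),10),((.574,-.057,.165),-5),((.574,-.057,.165),a),((.565,.0,.165),a),((.55,.05,.165),a),((.535,.1,.16),a),((.515,.14,.155),a),((.495,.18,.15),a),((.48,.22,.13),a),((.471,.25,.11),a),((.471,.285,.08),-10)]
  q=run(k,q0)
E
```

```text
fit 0.0004854981682747794
-20
[ 0.574 -0.057  0.165] 10 TCP [ 0.5855 -0.055   0.15  ] [ 0.51  0.63 -0.48  2.35  3.02  0.42 -1.07] err 0.0000 0.00
[ 0.574 -0.057  0.165] -5 TCP [ 0.5857 -0.058   0.15  ] [ 0.29  0.6  -0.37  2.38  2.69  0.54 -1.13] err 0.0000 0.00
[ 0.574 -0.057  0.165] -20 TCP [ 0.585 -0.061  0.15 ] [ 0.08  0.6  -0.27  2.36  2.33  0.59 -1.16] err 0.0000 0.00
[0.565 0.    0.165] -20 TCP [ 0.576 -0.004  0.15 ] [-0.06  0.6  -0.28  2.37  2.19  0.64 -1.16] err 0.0000 0.00
[0.55  0.05  0.165] -20 TCP [0.561 0.046 0.15 ] [-0.19  0.6  -0.29  2.37  2.06  0.68 -1.17] err 0.0000 0.00
[0.535 0.1   0.16 ] -20 TCP [0.546 0.096 0.145] [-0.31  0.62 -0.32  2.36  1.93  0.73 -1.18] err 0.0000 0.00
[0.515 0.14  0.155] -20 TCP [0.526 0.136 0.14 ] [-0.41  0.63 -0.34  2.36  1.84  0.78 -1.2 ] err 0.0000 0.00
[0.495 0.18  0.15 ] -20 TCP [0.506 0.176 0.135] [-0.5   0.65 -0.37  2.34  1.75  0.82 -1.22] err 0.0000 0.00
[0.48 0.22 0.13] -20 TCP [0.491 0.216 0.115] [-0.59  0.71 -0.39  2.31  1.7   0.87 -1.26] err 0.0000 0.00
[0.471 0.25  0.11 ] -20 TCP [0.482 0.246 0.095] [-0.65  0.77 -0.39  2.27  1.
[... 683 characters left out ...]
32  1.85  0.71 -1.13] err 0.0000 0.00
[0.535 0.1   0.16 ] -28 TCP [0.5453 0.0945 0.145 ] [-0.35  0.63 -0.32  2.3   1.74  0.77 -1.14] err 0.0000 0.00
[0.515 0.14  0.155] -28 TCP [0.5253 0.1345 0.14  ] [-0.44  0.64 -0.35  2.3   1.66  0.82 -1.17] err 0.0000 0.00
[0.495 0.18  0.15 ] -28 TCP [0.5053 0.1745 0.135 ] [-0.53  0.67 -0.38  2.27  1.57  0.86 -1.19] err 0.0000 0.00
[0.48 0.22 0.13] -28 TCP [0.4903 0.2145 0.115 ] [-0.61  0.72 -0.39  2.24  1.53  0.9  -1.24] err 0.0000 0.00
[0.471 0.25  0.11 ] -28 TCP [0.4813 0.2445 0.095 ] [-0.66  0.78 -0.4   2.2   1.52  0.93 -1.27] err 0.0000 0.00
[0.471 0.285 0.08 ] -10 TCP [0.4825 0.283  0.065 ] [-0.64  0.84 -0.44  2.29  1.87  0.95 -1.33] err 0.0000 0.00
```

>>> carry_out(
  deltas=[0,-0.0014,0.002,0,0,-7,0.03,0,-0.0014,0.002,0,0,-7,0.03,0,-0.0014,0.002,0,0,-7,0.03,0,-0.0014,0,0,0,-7,0.03,0,-0.0014,0,0,0,-7,0.03],
)

```text
clock: 8.78
eef_pos: [0.585, -0.0621, 0.1457]
tool_rot: [0.205, 0.923, -0.073, 0.318]
force: [0.3, -1.3, -1.0]
opening: 0.0467
```

```bash
python3 rec.py; python3 goto.py .55 .05 .165 -25 38
```

```text
8.7833 [-0.006  0.609 -0.204  2.343  2.232  0.6   -1.189] [ 0.585  -0.0621  0.1457] [ 0.205  0.923 -0.073  0.318]
clock 8.78 cur [ 0.585  -0.0621  0.1457] target [0.5606 0.0451 0.15  ] d [-0.0244  0.1071  0.0043] rot [0.22 0.01 0.12] ik [-0.26  0.6  -0.24  2.34  1.94  0.67 -1.16] 0.0 0.0 F [ 0.3 -1.3 -1. ] open 0.0467
```

>>> carry_out(
  deltas=[-0.004,0.018,0.002,0,0,0,0.03,-0.005,0.023,0.002,0,0,0,0.03,-0.005,0.023,0,0,0,0,0.03,-0.005,0.023,0,0,0,0,0.03,-0.006,0.02,0,0,0,0,0.03],
)

```text
clock: 9.2
eef_pos: [0.5608, 0.0469, 0.1497]
tool_rot: [0.202, 0.923, -0.071, 0.319]
force: [0.5, 1.4, -0.6]
opening: 0.0467
```

>>> carry_out(
  deltas=[-0.009,0.025,-0.002,0,0,0,0.03,-0.01,0.025,-0.003,0,0,0,0.03,-0.012,0.025,-0.003,0,0,0,0.03,-0.012,0.025,-0.003,0,0,0,0.03,-0.012,0.025,-0.004,0,0,0,0.03],
)

```text
clock: 9.62
eef_pos: [0.5053, 0.1709, 0.1347]
tool_rot: [0.202, 0.923, -0.072, 0.319]
force: [0.9, 0.7, -1.6]
opening: 0.0464
```

```bash
python3 rec.py; python3 goto.py .471 .25 .11 -20 38; python3 goto.py .471 .285 .085 -10 38;python3 look.py w6;python3 look.py s6 scene
```

```text
9.6167 [-0.57   0.65  -0.29   2.31   1.656  0.796 -1.214] [0.5053 0.1709 0.1347] [ 0.202  0.923 -0.072  0.319]
clock 9.62 cur [0.5053 0.1709 0.1347] target [0.482 0.246 0.095] d [-0.0233  0.0751 -0.0397] rot [0.26 0.07 4.77] ik [-0.69  0.76 -0.33  2.27  1.68  0.86 -1.31] 0.0 0.0 F [ 0.9  0.7 -1.6] open 0.0464
clock 9.62 cur [0.5053 0.1709 0.1347] target [0.4825 0.283  0.07  ] d [-0.0228  0.1121 -0.0647] rot [ 0.25  0.09 14.77] ik [-0.69  0.82 -0.36  2.29  1.87  0.88 -1.34] 0.0 0.0 F [ 0.9  0.7 -1.6] open 0.0464
w6 9.6167 pos [0.5053 0.1709 0.1347] x [-0.715  0.327 -0.618] y [ 0.419  0.908 -0.004] z [ 0.56  -0.262 -0.786] q [-0.57  0.65 -0.29  2.31  1.66  0.8  -1.21] F [ 0.9  0.7 -1.6] 0.04642651747110595
s6 9.6667 pos [0.5029 0.1791 0.133 ] x [-0.721  0.324 -0.612] y [0.409 0.912 0.001] z [ 0.559 -0.25  -0.79 ] q [-0.58  0.65 -0.3   2.31  1.65  0.79 -1.21] F [-3.1  6.4 -2.5] 0.0466655995191202
```

View pics/w6.png

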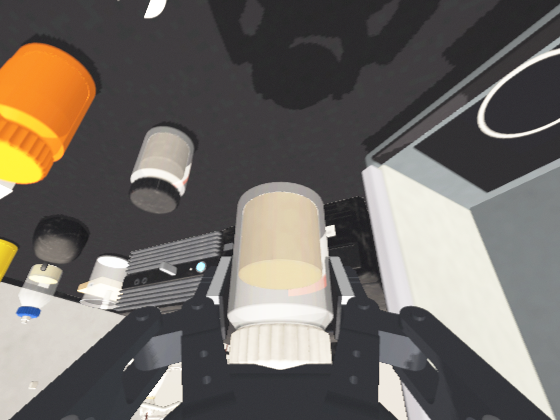

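View pics/s6.png

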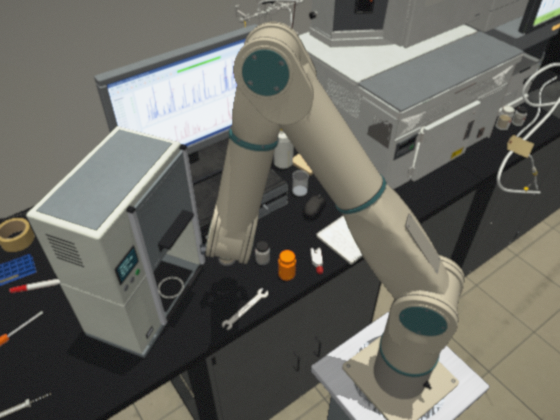

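>>> carry_out(
  deltas=[-0.006,0.018,-0.009,0,0,1,0.03,-0.006,0.018,-0.009,0,0,2,0.03,-0.006,0.018,-0.009,0,0,2,0.03,-0.002,0.018,-0.009,0,0,3,0.03,-0.001,0.018,-0.009,0,0,3,0.03],
)

```text
clock: 10.13
eef_pos: [0.4848, 0.2606, 0.0894]
tool_rot: [0.111, 0.939, -0.04, 0.324]
force: [0.1, 0.1, -1.5]
opening: 0.0468
```

>>> carry_out(
  deltas=[0,0.016,-0.01,0,0,4,0.03,0,0,0,0,0,0,0.03],
)

```text
clock: 10.3
eef_pos: [0.4842, 0.2773, 0.0781]
tool_rot: [0.078, 0.942, -0.029, 0.324]
force: [-0.2, -0.3, -1.7]
opening: 0.0464
```

```bash
python3 rec.py; python3 goto.py .471 .285 .085 -10 38; python3 look.py w7
```

```text
10.3 [-0.684  0.797 -0.35   2.299  1.873  0.865 -1.328] [0.4842 0.2773 0.0781] [ 0.078  0.942 -0.029  0.324]
clock 10.3 cur [0.4842 0.2773 0.0781] target [0.4825 0.283  0.07  ] d [-0.0017  0.0056 -0.0081] rot [ 0.21 -0.04 -0.47] ik [-0.7   0.82 -0.35  2.29  1.87  0.88 -1.35] 0.0 0.0 F [-0.2 -0.3 -1.7] open 0.0464
w7 10.3 pos [0.4842 0.2773 0.0781] x [-0.778  0.128 -0.616] y [ 0.165  0.986 -0.004] z [ 0.607 -0.105 -0.788] q [-0.68  0.8  -0.35  2.3   1.87  0.87 -1.33] F [-0.2 -0.3 -1.7] 0.04639516358895794
```

View pics/w7.png

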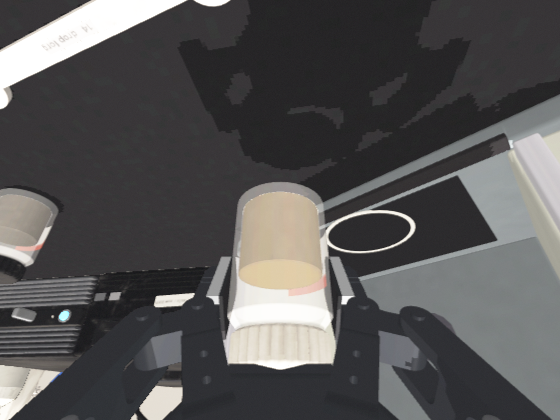

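```bash
cat > ringfit.py <<'E'
from h import *
from scipy.optimize import least_squares
def ringfit(tag,box,thr=110,c0=(.552,.337)):
    st=np.load(f'pics/{tag}_st.npz');im=cv2.imread(f'pics/{tag}.png').min(2).astype(int)
    ci=cams.camera_info('wrist');T=ci['T_tool_cam'];Rm=R.from_quat(st['tool_rot']).as_matrix()
    C=st['eef_pos']+Rm@T[:3,3];y0,y1,x0,x1=box
    v,u=np.nonzero(im[y0:y1,x0:x1]>thr);v+=y0;u+=x0
    r=(Rm@T[:3,:3]@np.linalg.inv(ci['K'])@np.stack([u,v,np.ones_like(u)])).T
    X=C+r*((.024-C[2])/r[:,2])[:,None]
    c=np.array(c0)
    for k in range(6):
        m=abs(np.hypot(*(X[:,:2]-c).T)-.0335)<.014-.0018*k
        f=least_squares(lambda p:np.hypot(X[m,0]-p[0],X[m,1]-p[1])-p[2],[*c,.0335],loss='soft_l1',f_scale=.001);c=f.x[:2]
    print(tag,'ring',f.x.round(4),m.sum(),len(m),np.abs(f.fun).mean().round(5));return f.x
def jarfit(tag):
    st=np.load(f'pics/{tag}_st.npz');d=np.load(f'pics/{tag}.npy');W=world('wrist',d,st)
    Z=R.from_quat(st['tool_rot']).as_matrix()[:,2];G=st['eef_pos']-.019*Z
    m=(d>0)&(np.hypot(W[...,0]-G[0],W[...,1]-G[1])<.04);m[:, :238]=0;m[:,330:]=0;m[:188]=0;m[322:]=0
    P=W[m];P=P[abs(P[:,2]-G[2])<.05]
    # tilted cylinder: centre + tilt
    f=least_squares(lambda p:np.hypot(P[:,0]-p[0]-p[2]*(P[:,2]-G[2]),P[:,1]-p[1]-p[3]*(P[:,2]-G[2]))-.024,[G[0],G[1],0,0],loss='soft_l1',f_scale=.001)
    M=R.from_quat(st['tool_rot']).as_matrix();o=np.r_[f.x[:2]-G[:2],0]
    print(tag,'jar',f.x.round(4),len(P),np.abs(f.fun).mean().round(5),'G',G.round(4),'off',o.round(4),'in tool',(M.T@o).round(4))
E
python3 - <<'E'
from ringfit import *
ringfit('w7',(203,262,318,425));
for t in ('w4','w5','w7'): jarfit(t)
E
```

```text
w7 ring [0.5524 0.3364 0.0342] 874 1391 0.0015
w4 jar [ 0.5747 -0.0577  0.017  -0.0064] 12211 0.0007 G [ 0.5756 -0.0571  0.047 ] off [-0.0009 -0.0006  0.    ] in tool [ 0.0008 -0.0004 -0.0006]
w5 jar [ 0.5757 -0.0573  0.0101  0.005 ] 11795 0.00059 G [ 0.5766 -0.0568  0.1615] off [-0.0008 -0.0005  0.    ] in tool [ 0.0007 -0.0004 -0.0006]
w7 jar [ 0.4717  0.2791  0.0201 -0.003 ] 11791 0.00059 G [0.4727 0.2793 0.0931] off [-0.001  -0.0003  0.    ] in tool [ 0.0007 -0.0004 -0.0006]
```

>>> carry_out(
  deltas=[0.0115,0.0085,-0.0015,0,0,2.4,0.03,0.0115,0.0085,-0.0015,0,0,2.4,0.03,0.0115,0.0085,-0.0015,0,0,2.4,0.03,0.0115,0.0085,-0.001,0,0,2.4,0.03,0,0,0,0,0,0,0.03],
)

```text
clock: 10.77
eef_pos: [0.5344, 0.3081, 0.0757]
tool_rot: [0.003, 0.944, -0.003, 0.329]
force: [0.3, -0.2, -0.8]
opening: 0.0467
```

```bash
python3 rec.py; python3 goto.py .5355 .3257 .082 15 38; python3 goto.py .5533 .3369 .082 28 38
```

```text
10.7667 [-0.612  0.81  -0.331  2.225  2.029  0.795 -1.202] [0.5344 0.3081 0.0757] [ 0.003  0.944 -0.003  0.329]
clock 10.77 cur [0.5344 0.3081 0.0757] target [0.5468 0.3287 0.067 ] d [ 0.0124  0.0206 -0.0087] rot [ 0.11  0.39 15.46] ik [-0.48  0.83 -0.38  2.25  2.34  0.75 -1.14] 0.0 0.0 F [ 0.3 -0.2 -0.8] open 0.0467
clock 10.77 cur [0.5344 0.3081 0.0757] target [0.5636 0.3424 0.067 ] d [ 0.0292  0.0343 -0.0087] rot [ 0.07  0.41 28.46] ik [-0.35  0.84 -0.43  2.22  2.57  0.66 -1.02] 0.0 0.0 F [ 0.3 -0.2 -0.8] open 0.0467
```

>>> carry_out(
  deltas=[0.0062,0.0085,-0.002,0,0.1,6,0.03,0.0062,0.0085,-0.002,0,0.1,6,0.03,0.0062,0.0085,-0.002,0,0.1,6,0.03,0.006,0.006,-0.001,0,0.1,6,0.03,0.004,0.003,0,0,0,4,0.03],
)

```text
clock: 11.18
eef_pos: [0.5604, 0.3426, 0.0676]
tool_rot: [-0.228, 0.918, 0.077, 0.314]
force: [-0.2, 0.1, -1.1]
opening: 0.0467
```

>>> carry_out(
  deltas=[0,0,0,0,0,0,0.03,0,0,0,0,0,0,0.03],
)

```text
clock: 11.35
eef_pos: [0.5604, 0.3424, 0.0677]
tool_rot: [-0.225, 0.919, 0.076, 0.314]
force: [0.3, 1.0, -0.8]
opening: 0.0469
```

```bash
python3 rec.py; python3 goto.py .5533 .3369 .072 28 38; python3 look.py w8;python3 -c "
from ringfit import *
jarfit('w8')"
```

```text
11.35 [-0.38   0.832 -0.391  2.225  2.575  0.647 -1.054] [0.5604 0.3424 0.0677] [-0.225  0.919  0.076  0.314]
clock 11.35 cur [0.5604 0.3424 0.0677] target [0.5636 0.3424 0.057 ] d [ 0.0032 -0.     -0.0106] rot [ 0.19 -0.2   0.53] ik [-0.37  0.86 -0.4   2.22  2.61  0.67 -1.06] 0.0 0.0 F [ 0.3  1.  -0.8] open 0.0469
w8 11.35 pos [0.5604 0.3424 0.0677] x [-0.701 -0.365 -0.612] y [-0.461  0.887 -0.001] z [ 0.543  0.281 -0.791] q [-0.38  0.83 -0.39  2.23  2.57  0.65 -1.05] F [ 0.3  1.  -0.8] 0.04686330868908108
w8 jar [0.5491 0.3365 0.0236 0.0092] 11792 0.0006 G [0.5501 0.3371 0.0827] off [-0.001  -0.0006  0.    ] in tool [ 0.0009 -0.0001 -0.0007]
```

View pics/w8.png

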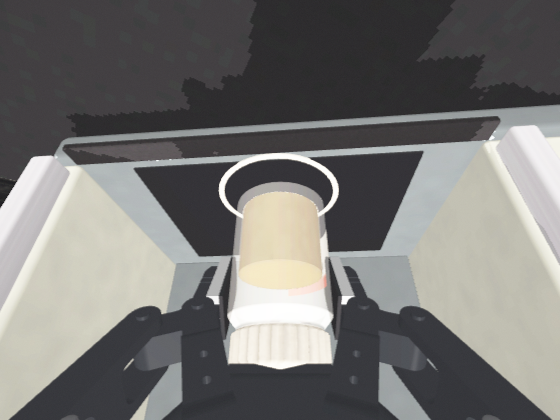

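The jar is over the ring, which spans columns 220–338 and rows 155–218. I refit the ring from this closer view before lowering.

```bash
python3 -c "
from ringfit import *
st=np.load('pics/w8_st.npz')
ringfit('w8',(150,222,212,345),140)
ringfit('w8',(150,190,212,345),140)
th=np.linspace(0,6.28,9)
print(proj('wrist',np.c_[.5524+.0335*np.cos(th),.3364+.0335*np.sin(th),0*th+.024],st).round(0).tolist())"
```

```text
w8 ring [0.5502 0.336  0.0328] 2065 4634 0.00189
w8 ring [0.5507 0.3363 0.033 ] 1116 1730 0.00156
[[254.0, 221.0], [292.0, 222.0], [324.0, 209.0], [333.0, 185.0], [307.0, 161.0], [257.0, 158.0], [223.0, 178.0], [226.0, 204.0], [254.0, 221.0]]
```

>>> carry_out(
  deltas=[0.001,0,-0.004,0,0,0,0.03,0.001,0,-0.004,0,0,0,0.03,0,0,-0.003,0,0,0,0.03,0,0,0,0,0,0,0.03],
)

```text
clock: 11.73
eef_pos: [0.5615, 0.3453, 0.0562]
tool_rot: [-0.228, 0.918, 0.077, 0.314]
force: [-1.0, 0.0, -0.7]
opening: 0.0465
```

```bash
python3 goto.py .5518 .3366 .071 28 38
```

```text
clock 11.73 cur [0.5615 0.3453 0.0562] target [0.5621 0.3421 0.056 ] d [ 0.0007 -0.0032 -0.0002] rot [ 0.15 -0.17  0.14] ik [-0.37  0.86 -0.4   2.23  2.61  0.68 -1.06] 0.0 0.0 F [-1.   0.  -0.7] open 0.0465
```

>>> carry_out(
  deltas=[0.0005,-0.003,0,0,0,0,0.03,0,0,-0.001,0,0,0,0.03,0,0,0,0,0,0,0.03],
)

```text
clock: 11.98
eef_pos: [0.5621, 0.3418, 0.0561]
tool_rot: [-0.228, 0.918, 0.078, 0.315]
force: [-3.6, -1.3, 5.0]
opening: 0.0465
```

```bash
python3 goto.py .5518 .3366 .071 28 38; python3 look.py w9; python3 -c "
from ringfit import *
jarfit('w9')"
```

```text
clock 11.98 cur [0.5621 0.3418 0.0561] target [0.5621 0.3421 0.056 ] d [-0.      0.0003 -0.0001] rot [ 0.13 -0.13  0.14] ik [-0.37  0.86 -0.4   2.23  2.61  0.68 -1.06] 0.0 0.0 F [-3.6 -1.3  5. ] open 0.0465
w9 11.9833 pos [0.5621 0.3418 0.0561] x [-0.698 -0.37  -0.613] y [-0.467  0.884 -0.001] z [ 0.543  0.286 -0.79 ] q [-0.37  0.86 -0.4   2.22  2.6   0.67 -1.06] F [-3.6 -1.3  5. ] 0.04648747404834591
w9 jar [ 0.5509  0.3357  0.028  -0.0006] 12210 0.00071 G [0.5518 0.3364 0.0712] off [-0.0009 -0.0006  0.    ] in tool [ 0.0009 -0.0001 -0.0007]
```

Floor contact at 5 N, with the jar axis at (0.551, 0.336), on the ring centre. I open the fingers.

>>> carry_out(
  deltas=[0,0,0,0,0,0,0.06,0,0,0,0,0,0,0.085,0,0,0,0,0,0,0.085,0,0,0,0,0,0,0.085,0,0,0,0,0,0,0.085],
)

```text
clock: 12.45
eef_pos: [0.5626, 0.3415, 0.0555]
tool_rot: [-0.227, 0.918, 0.077, 0.314]
force: [-0.0, -0.1, -0.2]
opening: 0.0848
```

```bash
python3 goto.py .5518 .3366 .071 28 38; python3 look.py w10; python3 -c "
from ringfit import *
jarfit('w10');ringfit('w10',(120,222,180,385),140)"; python3 - <<'E'
from chain import *
q=monitor.sense()['qpos']
b=np.array([.5518,.3366,.071])
run([(b,28),(b-n*.03+[0,0,.012],24),(b-n*.06+[0,0,.025],18),(b-n*.085+[0,0,.03],10),(b-n*.11+[0,0,.035],0),(b-n*.14+[0,0,.06],-12)],q)
E
```

```text
clock 12.45 cur [0.5626 0.3415 0.0555] target [0.5621 0.3421 0.056 ] d [-0.0005  0.0006  0.0005] rot [ 0.16 -0.16  0.2 ] ik [-0.37  0.86 -0.4   2.23  2.61  0.68 -1.06] 0.0 0.0 F [-0.  -0.1 -0.2] open 0.0848
w10 12.45 pos [0.5626 0.3415 0.0555] x [-0.699 -0.369 -0.613] y [-0.466  0.885 -0.001] z [ 0.542  0.285 -0.79 ] q [-0.37  0.86 -0.4   2.22  2.6   0.67 -1.06] F [-0.  -0.1 -0.2] 0.0848441373351898
w10 jar [ 5.503e-01  3.355e-01  1.850e-02 -4.000e-04] 12250 0.00068 G [0.5523 0.3361 0.0706] off [-0.0021 -0.0006  0.    ] in tool [ 0.0016  0.0005 -0.0013]
w10 ring [0.5513 0.3367 0.0335] 1371 6492 0.00147
fit 0.0004856277146871879
[0.552 0.337 0.071] 28 TCP [0.5621 0.3421 0.056 ] [-0.37  0.86 -0.4   2.23  2.61  0.68 -1.06] err 0.0000 0.00
[0.526 0.32  0.083] 24 TCP [0.5372 0.3252 0.068 ] [-0.4   0.83 -0.41  2.3   2.54  0.74 -1.12] err 0.0000 0.00
[0.501 0.304 0.096] 18 TCP [0.5123 0.308  0.081 ] [-0.46  0.8  -0.41  2.36  2.42  0.8  -1.19] err 0.0000 0.00
[0.48  0.291 0.101] 10 TCP [0.4916 0.293  0.086 ] [-0.53  0.78 -0.41  2.39  2.26  0.86 -1.26] err 0.0000 0.00
[0.459 0.277 0.106] 0 TCP [0.4707 0.2775 0.091 ] [-0.62  0.77 -0.41  2.4   2.05  0.89 -1.33] err 0.0000 0.00
[0.434 0.261 0.131] -12 TCP [0.4452 0.2589 0.116 ] [-0.7   0.7  -0.42  2.37  1.74  0.9  -1.32] err 0.0000 0.00
```

View pics/w10.png

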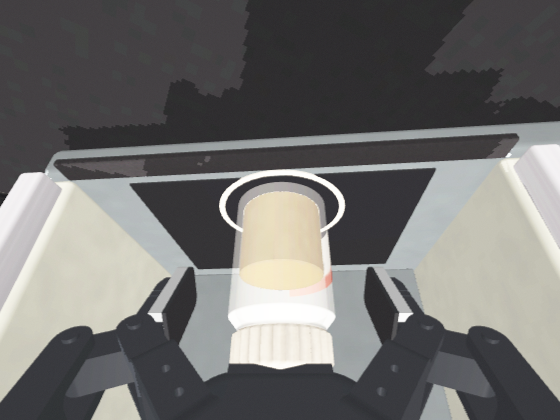

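Released with fingers clear on both sides. The jar stands upright inside the ring, jar fit (0.5503, 0.3355) against ring fit (0.5513, 0.3367). I retreat along the planned path.

>>> carry_out(
  deltas=[-0.0127,-0.0082,0.005,0,0,-1,0.085,-0.0127,-0.0082,0.007,0,0,-3,0.085,-0.0125,-0.0086,0.0065,0,0,-3,0.085,-0.0125,-0.0086,0.0065,0,0,-3,0.085,-0.0104,-0.0075,0.0025,0,0,-4,0.085],
)

```text
clock: 12.92
eef_pos: [0.5012, 0.2991, 0.0838]
tool_rot: [-0.112, 0.939, 0.038, 0.322]
force: [-0.0, 0.5, -0.5]
opening: 0.085
```

>>> carry_out(
  deltas=[-0.0104,-0.0075,0.0025,0,0,-4,0.085,-0.0104,-0.0077,0.0025,0,0,-5,0.085,-0.0104,-0.0077,0.0025,0,0,-5,0.085,-0.0127,-0.0093,0.0125,0,0,-6,0.085,-0.0127,-0.0093,0.0125,0,0,-6,0.05],
)

```text
clock: 13.33
eef_pos: [0.4437, 0.2584, 0.1154]
tool_rot: [0.102, 0.941, -0.036, 0.321]
force: [1.0, -0.1, 0.2]
opening: 0.0749
```

```bash
python3 rec.py; python3 look.py w11; python3 - <<'E'
from chain import *
q=monitor.sense()['qpos']
# ledge: TCP target; tip=0 -> use G = TCP-.019z
O=np.array([.551,.3365,0])-.036*n; L=O-.026*n; l=np.array([-.5373,.8434,0])
print('ledge xy',L, O)
W=world('scene',np.load('pics/scene0d.npy'))
T=world('top',np.load('pics/top0d.npy'))
for nm,A in(('scene',W),('top',T)):
    P=A.reshape(-1,3);m=(abs(P[:,2]-.298)<.008)&(abs((P-L)@l)<.09)&(abs((P-L)@n)<.03);Q=P[m]
    print(nm,m.sum(),'n',np.percentile((Q-L)@n,[2,50,98]).round(4),'l',np.percentile((Q-L)@l,[2,50,98]).round(4),'z',np.median(Q[:,2]))
def runT(keys,q,phi):
    for P,az in keys:
        M=tool(np.radians(az),np.radians(phi),0);q,ep,ea=ik(np.array(P),M,x,q,w=.01,m=.03)
        print(np.round(P,3),az,phi,q.round(2),'err %.4f %.2f'%(ep,ea))
for phi in (30,38):
  for az in (15,25,32):
    runT([(L-n*.06+[0,0,.2],az),(L-n*.06+[0,0,.34],az),(L+[0,0,.32],az),(L+[0,0,.25],az),(L+[0,0,.17],az),(L+[0,0,.092],az)],q,phi)
E
```

```text
13.3333 [-0.717  0.699 -0.391  2.369  1.735  0.872 -1.323] [0.4437 0.2584 0.1154] [ 0.102  0.941 -0.036  0.321]
w11 13.3333 pos [0.4437 0.2584 0.1154] x [-0.773  0.169 -0.612] y [ 0.215  0.977 -0.002] z [ 0.597 -0.134 -0.791] q [-0.72  0.7  -0.39  2.37  1.73  0.87 -1.32] F [ 1.  -0.1  0.2] 0.07490814778720103
fit 0.0004856402183046406
ledge xy [0.4987092 0.3031874 0.       ] [0.5206376 0.3171572 0.       ]
scene 734 n [-0.0153  0.0052  0.0189] l [-0.0755  0.0047  0.0776] z 0.29531702367693496
top 882 n [-0.0124  0.0064  0.0208] l [-0.077  -0.001   0.0742] z 0.296443766557722
[0.448 0.271 0.2  ] 15 30 [-0.54  0.39 -0.29  2.35  1.74  0.37 -0.61] err 0.0000 0.00
[0.448 0.271 0.34 ] 15 30 [-0.2   0.15 -0.63  2.15  0.75  0.53  0.43] err 0.0000 0.00
[0.499 0.303 0.32 ] 15 30 [-0.27  0.28 -0.57  2.05  0.86  0.55  0.35] err 0.0000 0.00
[0.499 0.303 0.25 ] 15 30 [-0.38  0.38 -0.46  2.15  1.21  0.44 -0.02] err 0.0000 0.00
[0.499 0.303 0.17 ] 15 30 [-0.34  0.55 -0.55  2.23  1.72  0.52 -0.52] err 0.0000 0.00
[0.499 0.303 0.092] 15 30 [-0.31  0.76 -0.63  2.28  2.01  0.7  -0.8 ] err 0.0000 0.00
[0
[... 1877 characters left out ...]
 0.0000 0.00
[0.499 0.303 0.17 ] 25 38 [ 0.03  0.77 -1.1   2.37  2.03  0.93 -0.56] err 0.0000 0.00
[0.499 0.303 0.092] 25 38 [-0.03  0.99 -1.03  2.4   2.23  1.11 -0.68] err 0.0000 0.00
[0.448 0.271 0.2  ] 32 38 [ 0.19  0.66 -1.22  2.44  1.96  0.78 -0.41] err 0.0077 1.88
[0.448 0.271 0.34 ] 32 38 [ 0.44  0.2  -1.22  2.29  1.21  0.3   0.32] err 0.0000 0.01
[0.499 0.303 0.32 ] 32 38 [ 0.24  0.37 -1.12  2.2   1.42  0.44  0.16] err 0.0000 0.00
[0.499 0.303 0.25 ] 32 38 [ 0.19  0.57 -1.16  2.29  1.82  0.63 -0.22] err 0.0000 0.00
[0.499 0.303 0.17 ] 32 38 [ 0.12  0.8  -1.14  2.37  2.09  0.86 -0.43] err 0.0000 0.00
[0.499 0.303 0.092] 32 38 [ 0.06  1.01 -1.08  2.41  2.28  1.05 -0.53] err 0.0000 0.00
```

View pics/w11.png

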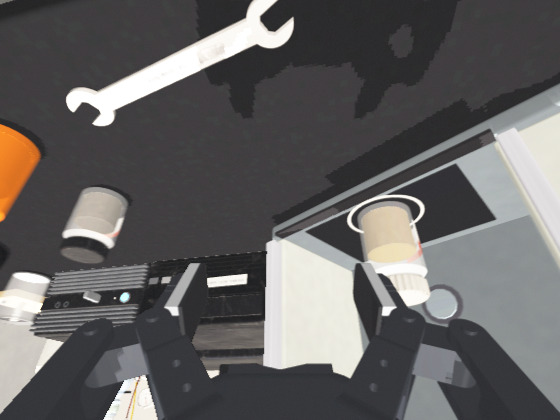

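>>> carry_out(
  deltas=[0,0,0.034,0,0,0,0,0,0,0.034,0,0,0,0,0,0.002,0.034,0,0,0,0,0,0.003,0.034,0,0,0,0,0,0.003,0.034,0,0,0,0],
)

```text
clock: 13.8
eef_pos: [0.4456, 0.2665, 0.2874]
tool_rot: [0.099, 0.941, -0.035, 0.323]
force: [0.8, 0.5, 0.4]
opening: 0.0041
```

>>> carry_out(
  deltas=[0,0.001,0.034,0,0,4,0,0,0,0.03,0,0,5,0,0,0,0,0,0,6,0,0,0,0,0,0,6,0,0,0,0,0,0,6,0],
)

```text
clock: 14.22
eef_pos: [0.4453, 0.2674, 0.3499]
tool_rot: [-0.125, 0.937, 0.041, 0.323]
force: [0.6, -0.9, -0.4]
opening: -0.0002
```

```bash
python3 rec.py; python3 goto.py .4953 .3010 .33 15 38 0; python3 look.py w12; python3 look.py s12 scene
```

```text
14.2167 [-0.422  0.093 -0.429  2.259  1.082  0.436  0.073] [0.4453 0.2674 0.3499] [-0.125  0.937  0.041  0.323]
clock 14.22 cur [0.4453 0.2674 0.3499] target [0.4953 0.301  0.33  ] d [ 0.05    0.0336 -0.0199] rot [ 0.23  0.   -0.11] ik [-0.45  0.22 -0.39  2.17  1.21  0.44 -0.03] 0.0 0.0 F [ 0.6 -0.9 -0.4] open -0.0002
w12 14.2167 pos [0.4453 0.2674 0.3499] x [-0.761 -0.208 -0.615] y [-0.261  0.965 -0.004] z [ 0.594  0.157 -0.789] q [-0.42  0.09 -0.43  2.26  1.08  0.44  0.07] F [ 0.6 -0.9 -0.4] -0.00015313076663133607
s12 14.2667 pos [0.4458 0.2639 0.3492] x [-0.761 -0.209 -0.614] y [-0.26   0.966 -0.007] z [ 0.594  0.154 -0.789] q [-0.42  0.09 -0.43  2.26  1.08  0.43  0.08] F [-0.2 -4.  -0.6] 0.00017328212196989347
```

View pics/w12.png

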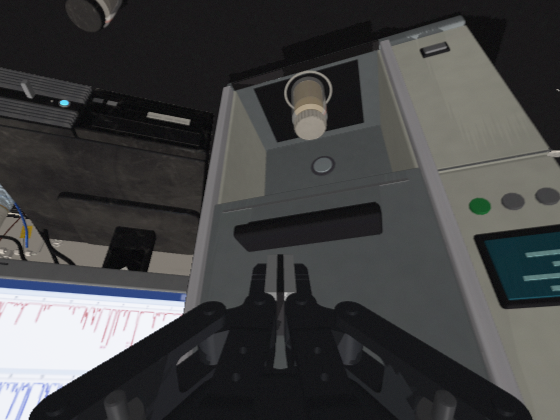

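View pics/s12.png

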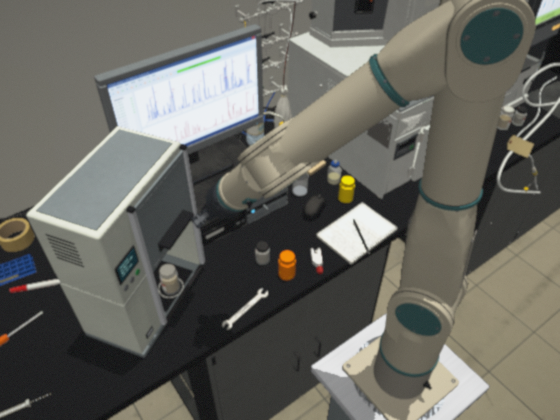

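```bash
python3 - <<'E'
from h import *
st=np.load('pics/w12_st.npz');W=world('wrist',np.load('pics/w12.npy'),st)
n=np.array([.8434,.5373,0]);l=np.array([-.5373,.8434,0])
O=np.array([.5206,.3172,0])
for u,v in [(300,228),(240,240),(378,222),(370,210),(310,260),(230,330),(320,228),(320,235),(320,215),(345,217)]:
    p=W[v,u]-O;print((u,v),W[v,u].round(4),'n %.4f l %.4f z %.4f'%(p@n,p@l,p[2]))
E
```

```text
(300, 228) [0.4908 0.296  0.2941] n -0.0365 l -0.0019 z 0.2941
(240, 240) [0.5239 0.2535 0.2941] n -0.0315 l -0.0555 z 0.2941
(378, 222) [0.4656 0.3499 0.2945] n -0.0288 l 0.0572 z 0.2945
(370, 210) [0.4577 0.3395 0.2904] n -0.0410 l 0.0526 z 0.2904
(310, 260) [0.5144 0.3121 0.3095] n -0.0079 l -0.0010 z 0.3095
(230, 330) [0.3954 0.238  0.3913] n -0.1482 l 0.0004 z 0.3913
(320, 228) [0.4855 0.3107 0.2948] n -0.0331 l 0.0134 z 0.2948
(320, 235) [0.4979 0.3157 0.2938] n -0.0199 l 0.0109 z 0.2938
(320, 215) [0.4792 0.3088 0.2869] n -0.0394 l 0.0152 z 0.2869
(345, 217) [0.4692 0.3247 0.292 ] n -0.0393 l 0.0339 z 0.2920
```

>>> carry_out(
  deltas=[0.0135,0.0095,0,0,0,0,0,0.0135,0.0095,0,0,0,0,0,0.0135,0.0095,-0.01,0,0,0,0,0.0135,0.0095,-0.012,0,0,0,0,0,0,0,0,0,0,0],
)

```text
clock: 14.73
eef_pos: [0.5007, 0.3073, 0.3248]
tool_rot: [-0.121, 0.939, 0.04, 0.32]
force: [0.0, 0.3, -0.6]
opening: -0.0003
```

```bash
python3 rec.py; python3 goto.py .4995 .3038 .305 15 38 0; python3 look.py w13
```

```text
14.7333 [-0.461  0.244 -0.397  2.155  1.213  0.458 -0.038] [0.5007 0.3073 0.3248] [-0.121  0.939  0.04   0.32 ]
clock 14.73 cur [0.5007 0.3073 0.3248] target [0.4995 0.3038 0.305 ] d [-0.0012 -0.0035 -0.0198] rot [ 0.19 -0.31  0.37] ik [-0.48  0.27 -0.38  2.2   1.37  0.43 -0.2 ] 0.0 0.0 F [ 0.   0.3 -0.6] open -0.0003
w13 14.7333 pos [0.5007 0.3073 0.3248] x [-0.766 -0.201 -0.611] y [-0.253  0.968 -0.002] z [ 0.591  0.153 -0.792] q [-0.46  0.24 -0.4   2.15  1.21  0.46 -0.04] F [ 0.   0.3 -0.6] -0.0002989627804833935
```

View pics/w13.png

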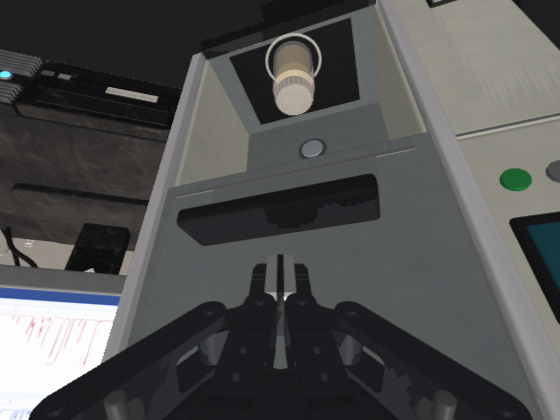

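Closed fingertips at (280,265) hover above the ledge, which spans (180–380, 180–245); the jar stands in the ring. I now push down.

>>> carry_out(
  deltas=[-0.001,-0.003,-0.01,0,0,0,0,0,0,-0.01,0,0,0,0,0,0,-0.01,0,0,0,0,0,0,-0.012,0,0,0,0],
)

```text
clock: 15.12
eef_pos: [0.4982, 0.3029, 0.2859]
tool_rot: [-0.121, 0.938, 0.041, 0.322]
force: [-1.3, -0.8, 2.4]
opening: -0.0001
```

```bash
python3 rec.py; python3 goto.py .4995 .3038 .097 15 38 0
```

```text
15.1167 [-0.507  0.301 -0.348  2.226  1.499  0.433 -0.341] [0.4982 0.3029 0.2859] [-0.121  0.938  0.041  0.322]
clock 15.12 cur [0.4982 0.3029 0.2859] target [0.4995 0.3038 0.097 ] d [ 0.0013  0.0009 -0.1889] rot [ 0.1  -0.05  0.35] ik [-0.36  0.8  -0.62  2.38  2.23  0.91 -1.06] 0.0 0.01 F [-1.3 -0.8  2.4] open -0.0001
```

>>> carry_out(
  deltas=[0.0005,0.0003,-0.016,0,0,0,0,0,0,-0.016,0,0,0,0,0,0,-0.016,0,0,0,0,0,0,-0.016,0,0,0,0,0,0,-0.016,0,0,0,0],
)

```text
clock: 15.53
eef_pos: [0.4989, 0.3036, 0.2059]
tool_rot: [-0.121, 0.938, 0.041, 0.323]
force: [-1.2, -2.4, 4.2]
opening: 0.0001
```

```bash
python3 goto.py .4995 .3038 .097 15 38 0
```

```text
clock 15.53 cur [0.4989 0.3036 0.2059] target [0.4995 0.3038 0.097 ] d [ 0.0006  0.0002 -0.1089] rot [0.04 0.   0.31] ik [-0.43  0.77 -0.51  2.38  2.28  0.85 -1.13] 0.0 0.01 F [-1.2 -2.4  4.2] open 0.0001
```

>>> carry_out(
  deltas=[0,0,-0.016,0,0,0,0,0,0,-0.016,0,0,0,0,0,0,-0.016,0,0,0,0,0,0,-0.016,0,0,0,0,0,0,-0.016,0,0,0,0],
)

```text
clock: 15.95
eef_pos: [0.4989, 0.3036, 0.1257]
tool_rot: [-0.121, 0.938, 0.041, 0.323]
force: [-1.8, -2.4, 3.1]
opening: -0.0002
```

```bash
python3 goto.py .4995 .3038 .097 15 38 0
```

```text
clock 15.95 cur [0.4989 0.3036 0.1257] target [0.4995 0.3038 0.097 ] d [ 0.0006  0.0002 -0.0287] rot [ 0.03 -0.03  0.32] ik [-0.44  0.77 -0.49  2.38  2.29  0.84 -1.14] 0.0 0.0 F [-1.8 -2.4  3.1] open -0.0002
```

>>> carry_out(
  deltas=[0,0,-0.01,0,0,0,0,0,0,-0.01,0,0,0,0,0,0,-0.006,0,0,0,0,0,0,0,0,0,0,0],
)

```text
clock: 16.28
eef_pos: [0.4986, 0.3035, 0.0985]
tool_rot: [-0.121, 0.938, 0.041, 0.321]
force: [-0.3, -0.1, 0.1]
opening: 0.0001
```

>>> carry_out(
  deltas=[0,0,-0.003,0,0,0,0,0,0,0,0,0,0,0],
)

```text
clock: 16.45
eef_pos: [0.4987, 0.3037, 0.0969]
tool_rot: [-0.122, 0.938, 0.041, 0.322]
force: [-1.2, -0.4, 2.9]
opening: 0.0001
```

>>> carry_out(
  deltas=[0,0,-0.003,0,0,0,0,0,0,-0.002,0,0,0,0,0,0,0,0,0,0,0],
)

```text
clock: 16.7
eef_pos: [0.499, 0.3039, 0.096]
tool_rot: [-0.123, 0.937, 0.042, 0.326]
force: [-16.4, -7.7, 35.3]
opening: -0.0
```

>>> carry_out(
  deltas=[0,0,-0.003,0,0,0,0,0,0,0,0,0,0,0],
)

```text
clock: 16.87
eef_pos: [0.4991, 0.304, 0.0955]
tool_rot: [-0.123, 0.936, 0.042, 0.328]
force: [-25.5, -12.3, 56.3]
opening: -0.0006
```

The ledge is on its stop, since the force rose with no further travel. I lift off now, up and back.

>>> carry_out(
  deltas=[0,0,0.006,0,0,0,0,0,0,0.01,0,0,0,0,-0.006,-0.004,0.02,0,0,0,0,-0.012,-0.008,0.025,0,0,-2,0,-0.012,-0.008,0.03,0,0,-3,0],
)

```text
clock: 17.28
eef_pos: [0.468, 0.2818, 0.1792]
tool_rot: [-0.079, 0.943, 0.026, 0.322]
force: [0.8, -0.8, 1.0]
opening: 0.0002
```

>>> carry_out(
  deltas=[-0.012,-0.012,0.03,0,0,-4,0,-0.012,-0.014,0.03,0,0,-5,0,-0.012,-0.014,0.03,0,0,-5,0,-0.01,-0.02,0.02,0,0,-5,0,0,-0.02,0,0,0,-5,0],
)

```text
clock: 17.7
eef_pos: [0.4275, 0.2092, 0.2835]
tool_rot: [0.104, 0.939, -0.034, 0.325]
force: [1.0, 0.8, 0.3]
opening: 0.0002
```

```bash
python3 rec.py; python3 look.py w14; python3 look.py s14 scene;python3 look.py t14 top; python3 - <<'E'
from h import *
n=np.array([.8434,.5373,0]);l=np.array([-.5373,.8434,0]);O=np.array([.5206,.3172,0])
for nm,a in (('wrist','w14'),('top','t14'),('scene','s14')):
    st=np.load(f'pics/{a}_st.npz');W=world(nm,np.load(f'pics/{a}.npy'),st);P=W.reshape(-1,3)-O
    m=(abs(P@l)<.055)&(P@n>-.042)&(P@n<-.012)&(P[:,2]>.03)&(P[:,2]<.35)
    z=P[m,2];print(nm,m.sum(),np.percentile(z,[5,50,90,98]).round(4) if m.sum() else '')
    # panel top edge
    m=(abs(P@l)<.09)&(abs(P@n+.009)<.004)&(P[:,2]>.03);z=P[m,2];print('  panel z',np.percentile(z,[1,50,99]).round(3) if m.sum()>10 else m.sum())
E
```

```text
17.7 [-0.638  0.245 -0.384  2.336  1.24   0.76  -0.675] [0.4275 0.2092 0.2835] [ 0.104  0.939 -0.034  0.325]
w14 17.7 pos [0.4275 0.2092 0.2835] x [-0.766  0.174 -0.619] y [0.218 0.976 0.004] z [ 0.604 -0.132 -0.786] q [-0.64  0.25 -0.38  2.34  1.24  0.76 -0.68] F [1.  0.8 0.3] 0.0002477376805675921
s14 17.75 pos [0.4282 0.2056 0.282 ] x [-0.765  0.178 -0.619] y [ 0.226  0.974 -0.   ] z [ 0.603 -0.14  -0.786] q [-0.64  0.25 -0.38  2.34  1.24  0.76 -0.68] F [ 0.3 -2.3 -0.1] 0.00015456755321841407
t14 17.8 pos [0.4285 0.2071 0.2808] x [-0.768  0.171 -0.617] y [ 0.219  0.976 -0.002] z [ 0.602 -0.136 -0.787] q [-0.64  0.25 -0.38  2.34  1.25  0.76 -0.68] F [-0.4  0.1 -1.3] 4.240553499661426e-06
wrist 3160 [0.0831 0.0907 0.0916 0.0921]
  panel z [0.034 0.177 0.243]
top 386 [0.0879 0.0926 0.0955 0.097 ]
  panel z [0.044 0.168 0.246]
scene 408 [0.085  0.0912 0.0938 0.0955]
  panel z [0.039 0.165 0.245]
```

View pics/w14.png

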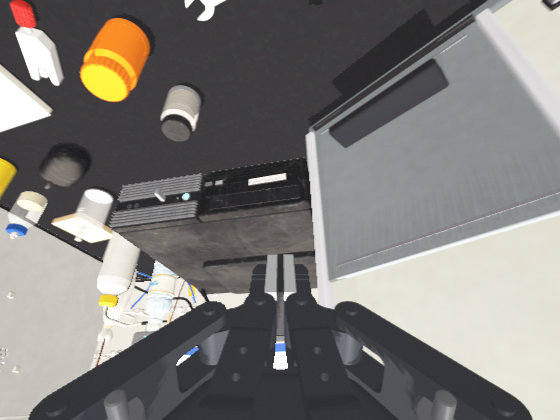

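View pics/s14.png

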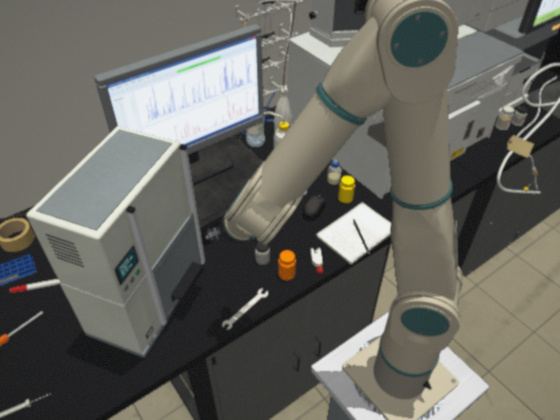

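The shutter is down: the ledge top reads about 92 mm in all three cameras. The black-capped jar still stands at scene (262,254), and the arm is clear. I let it settle and hand in.

>>> carry_out(
  deltas=[0,0,0,0,0,0,0,0,0,0,0,0,0,0,0,0,0,0,0,0,0],
)

```text
clock: 18.1
eef_pos: [0.4284, 0.2079, 0.2783]
tool_rot: [0.102, 0.94, -0.038, 0.323]
force: [-0.2, -0.3, 0.0]
opening: 0.0005
```

```bash
python3 -c "
from workcell import env,monitor
print(monitor.sense()['force'],monitor.sense()['clock']);print(env.job_done())"
```

```text
[-0.16349856 -0.29606747  0.01173669] 18.1
the job is handed in; nothing more can be done
None
```

I stood the white-capped jar in the bay's ring, released it, and pushed the shutter down by its ledge onto its stop. I handed the job in at 18.1 s; no verdict is reported.

- **Jar:** after release its axis fitted at (0.550, 0.336) against the ring centre at (0.551, 0.337), about 1.5 mm off, with a fitted tilt of about 0.02 rad. I last saw it standing in the ring just before the push; the closed shutter hides it now.
- **Shutter:** the ledge top reads about 92 mm in all three cameras, which is the fully-down height. Force on the fingers reached about 63 N in total (56 N vertical) at the stop before I lifted off. That is under the 120 N wrist limit, though above the 40 N given for the arm and gripper body. It came through the fingertips on the ledge.
- **Black-capped jar and arm:** the black-capped jar looks unmoved in the last scene picture. The arm is clear of everything, with about 0.3 N on the tool.
- **Disagreement:** an early automatic ring fit from the scene camera put the centre about 2 cm off in y. I rejected it because the top view and three wrist views agreed with each other to about 2 mm.

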